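# Clear the soap tray and lever out its clip-in draining grid

### The arm

A 6-joint arm with a two-finger parallel gripper is mounted at the origin on the work surface. World frame = base frame: x ahead of the robot, y to its left, z up, the work surface at z = 0. Lengths are in m, angles in rad, forces in N, time in s.
With the tool pointing down it reaches from about 0.35 to 0.775 m from the base axis. Payload 7.3 kg.
Tool frame: the origin (TCP) lies at the very end of the fingers, on their centre line; the grasp point (between the pads) lies 19 mm behind it (robot.pinch_z is the distance from the TCP to the grasp point, in m); z points along the fingers, y is the line along which they close (so a half turn about z gives the same grasp; the last joint's range is limited). The gripper opens to 92 mm and grips with 3 to 60 N. Pads are 19 mm wide; open, the fingers measure 130 mm over their backs; the gripper's body (75 mm by 190 mm) begins 47 mm behind the grasp point.
Start: joints at [1.127, 0.342, 1.524, -0, 1.275, -0.146], TCP at [0.154, 0.502, 0.227] pointing down, gripper open.
Joint ranges: [-2.53, 2.53], [-0.77, 2.02], [0.04, 2.7], [-1, 4.14], [0.28, 2.66], [-3.11, 3.11]. Speed limits (rad/s): [2.57, 2.57, 3.14, 3.14, 3.14, 3.14].

### API

Orientations are given as [roll, pitch, yaw] about the fixed x, y, z axes, in that order (R = Rz(yaw) Ry(pitch) Rx(roll)).
In Python, from cell import robot gives the robot as it stands.
- The arm moves only by the tool move_arm, never from a script. Its argument "motion" is a list of rows, each a list of 6 numbers: the shift along the tool's x, y, z in units of 0.1 m (1.0 is 0.1 m), then the turn, a rotation vector about the tool's x, y, z in units of pi rad (1.0 is pi rad). In form: [[dx, dy, dz, rx, ry, rz], ...]. A call has 1 to 12 rows; each row is the pose to reach, as a shift and turn from the pose commanded when the call began, along the tool's axes at that moment, turning the shorter way round; what a row does not reach only later rows make up. A row lasts 1/8 s, in which the tool goes at most 62.5 mm and 10.7 degrees, less where a joint would pass 70% of its speed; a pose out of reach is approached as far as the arm can. A call with a number of a shift or a turn outside -1 to 1 is refused whole. A call with a gripper value outside its range is refused whole. "fingers" is the opening, from -1 (shut) to 1 (fully open), set as the call begins (left out, the last holds). The fingers move at their own pace and stop on an object; "newtons" is the grip in N (left out, the last holds). Time passes only in rows, so rows that repeat a pose let the fingers close. It gives the time, the measured TCP pose, the force, the opening and the grip force at its end, in the units of the state.
- robot.observe(): the state, without advancing time (a new reading comes with each control period).
- robot.read_camera(name): name is "side" or "top" or "wrist"; returns a dict with "image" (480x640x3 uint8, red, green, blue), "range_z" (480x640 float32, m along the optical axis (not along the pixel's ray), 0 where there is no reading), "vfov" (degrees; the focal length in pixels is half the picture's height over the tangent of half this angle, whatever the lens; pixels are square), "cx", "cy" (the principal point, pixels), "extrinsics" (4x4, takes a point from camera to world coordinates); the wrist camera has in their place "hand_eye" (4x4, takes a point from camera to tool coordinates, whose origin is the TCP and whose axes are the flange's). Camera axes: x right, y up, looking along -z (the intrinsics and any distortion apply to the point x, -y, -z); pixel columns grow to the right and rows downward; lengths in m; the calibration is good to about 2 mm. The wrist camera is an equidistant fisheye: a pixel r from the principal point sees the ray r / f radians off the axis. A picture is of the moment at which its call begins: read the wrist's pose just before it.
- robot.hand_in(): hands the job in; it is judged then, once.
The state is a dict: "time": time; "qpos": joint angles; "qvel": joint speeds; "joint_efforts": joint torques, N m; "tool_pos": TCP position; "tool_rot": TCP orientation; "contact_force": force on the tool from outside, world axes, zero at the start; "torque": the same for the moment, N m; "opening": finger opening in m; "grip_force": force on a finger pad.
Only numpy, scipy, OpenCV 4.12 (cv2) and the standard library are available. Lean on these libraries where they do the work, as an engineer would, in place of code of your own. Each camera call takes 0.05 s, during which the arm holds its last target. There are 200 camera calls.

### The job

Strip the soap tray for washing: with the spatula, lift every bar of soap off the tray and set it down flat across the slats of the bamboo drying rack, without the gripper touching the wet soap. Then put the spatula's blade through the notch in the tray's front and lever the clipped-in draining grid up past its catches; never take hold of the grid while it is still clipped in. Finish with the spatula back on its rest and the grid lying flat, ribs up, in the wash basin, and leave the tweezers case and the front hair stick where they are.

Things in the scene. Friction and masses are not known exactly. Their poses are not given: they have to be found in the camera images.
- tray: Soap tray, fixed: open white tray 118 (x) x 240 (y) mm; front and rear walls 48 mm high, 8 thick, end walls 60 mm high, 11 thick, floor 6 mm; the front wall faces -x of its frame. Origin: centre of its underside; z up. A bamboo draining grid is clipped into it, its bottom face 40 mm up, the space under it hollow; the soaps lie on the grid.
- tray_sill (a point): Pry notch in the middle of the tray's front wall: outer top edge of its sill (the fulcrum), at x -59, y 0, z 30 mm in the tray's frame. The notch is 44 mm wide and open above; the slot between the 8 mm deep sill and the underside of the clipped-in grid is 10 mm high. Axes as the tray's.
- tray_catch (a point): Left one of two sprung steel catches, 18 mm wide, in the tray's front wall (at y 36 and -36 mm, tops 54 mm up), reaching 3 mm over the grid's front edge. Forcing that edge up (10 to 15 N) pushes them back; 8 mm up they spring in under it and it stays up, some 10 mm above its seat. Two bevelled lugs reach 3 mm over its rear edge: draw the freed grid 5 mm forward as it is lifted.
- grid: Draining grid (0.13 to 0.21 kg, loose but clipped in): bamboo plate 100 (x) x 216 (y) x 4 mm; on top six ribs along x, 90 mm long, 8 thick, 18 high, at y -100, -60, -20, 20, 60, 100 mm (gaps 32 mm). Origin: centre of its underside, z up. Clipped in, its axes agree with the tray's; 1 mm play; rib tops 62 mm above the tray's underside.
- grid_front (a point): Middle of the grid's front edge, at the underside (x -50, y 0, z 0 mm in the grid's frame). Axes as the grid's. Clipped in it is 40 mm above the tray's underside.
- grid_rib (a point): Centre of the rib at y = 20 mm of the grid, half-way up (13 mm above the grid's underside): a place to pinch the freed grid from above, across y. Axes as the grid's.
- rack: Bamboo drying rack (0.45 kg, loose): two bearers along y, 22 mm high, at x -36 and 36 mm; across them six slats on edge along x, 106 mm long, 8 thick, 24 high (tops 46 mm above the table), at y -100, -60, -20, 20, 60, 100 mm (gaps 32 mm). A soap lies flat across two slats, over the gap at y -80, 0 or 80 mm. Origin: centre of its underside, z up.
- basin: White enamel wash basin (0.7 kg, loose), open box 270 (x) x 150 (y) x 50 mm, walls and floor 5 mm. Origin: centre of its underside. The grid fits in flat with its long side along the basin's long side (x).
- rest: Spatula rest, fixed: ceramic strip 4 mm thick along x; at x = -60 mm a prop 18 mm long, top 36.5 mm up, between cheeks 28 mm apart and 10 mm high, holds the handle's rear. Origin: on its underside, straight below spat_grip when the spatula lies on it; the spatula's axes then agree with the rest's, blade flat on the strip towards +x.
- spat_grip (a point): Spatula (0.15 kg): where to grip its oak handle, 130 mm long (x -75 to 55 mm from here), 16 wide (y), 18 high (z). A steel neck goes down at x 50 to 62 mm to a flat blade 22 mm wide, 3 thick, x 60 to 150 mm, its mid-plane 40 mm below this point. x: to the blade; z: up. On its rest this point is 45.5 mm above the rest's underside.
- spat_tip (a point): Middle of the front edge of the spatula's blade, at half its thickness: x 150, y 0, z -40 mm from spat_grip. Axes as spat_grip's.
- spatula: The spatula as a whole; origin 41.5 mm below spat_grip, level with the blade's underside. Axes as spat_grip's.
- soap1_c (a point): Bar of soap 1: cream bar 80 (x) x 56 (y) x 22 mm, 0.06 to 0.11 kg, may be absent (None). The point is its centre, 11 mm above its underside; z up. It starts on the grid in the tray, flat across two ribs, over the gap at y = -80 mm; the blade passes beneath it along that gap.
- soap1: Bar of soap 1 as a whole; origin: centre of its underside.
- soap2_c (a point): Bar of soap 2: cream bar 80 (x) x 56 (y) x 22 mm, 0.06 to 0.11 kg, may be absent (None). The point is its centre, 11 mm above its underside; z up. It starts on the grid in the tray, flat across two ribs, over the gap at y = 0 mm; the blade passes beneath it along that gap.
- soap2: Bar of soap 2 as a whole; origin: centre of its underside.
- soap3_c (a point): Bar of soap 3: cream bar 80 (x) x 56 (y) x 22 mm, 0.06 to 0.11 kg, may be absent (None). The point is its centre, 11 mm above its underside; z up. It starts on the grid in the tray, flat across two ribs, over the gap at y = 80 mm; the blade passes beneath it along that gap.
- soap3: Bar of soap 3 as a whole; origin: centre of its underside.
- tweezers_case: Bystander: brushed metal tweezers case, 100 x 26 x 14 mm, lying front left. Origin: centre of its underside. Leave it alone.
- hair_stick1: Bystander: bamboo hair stick, 180 mm long, 10 mm thick, lying front right. Origin: centre of its underside. Leave it alone.
Mind the look-alikes: they are no part of the job. What is shaped like the soap1 but orange or yellow is not meant.

How it is judged:
On the way, in this order (a step that is already met when the one before it is completed fails the run):
1. every bar of soap lies flat across the slats of the drying rack (x of soap1_c in the frame of rack between -0.045 and 0.045 m and y of soap1_c in the frame of rack between -0.115 and 0.115 m and z of soap1_c in the frame of rack between 0.05 and 0.064 m and angle between each of soap1_c, soap2_c, soap3_c's own z axis and vertical below 0.12 rad and x of soap2_c in the frame of rack between -0.045 and 0.045 m and y of soap2_c in the frame of rack between -0.115 and 0.115 m and z of soap2_c in the frame of rack between 0.05 and 0.064 m and x of soap3_c in the frame of rack between -0.045 and 0.045 m and y of soap3_c in the frame of rack between -0.115 and 0.115 m and z of soap3_c in the frame of rack between 0.05 and 0.064 m), for 0.2 s.
2. the grid's front edge is levered up past the catches, the fingers not touching it (z of grid_front in the frame of tray above 0.0475 m and horizontal distance between grid_front and tray_sill below 0.03 m and contact force between the fingers and grid below 0.5 N), for 0.2 s.
At the end, for the whole second after the job is handed in: All soap flat (0.12 rad) across the rack's slats, centres within 45 mm (x) and 115 mm (y) of its middle; grid flat, ribs up, on the basin floor, within 40 mm (long way) and 30 mm (short way) of its centre; spatula on its rest, within 25 mm along, 15 mm across, blade forward; all at rest (all of step 1 and linear speed of each of soap1, soap2, soap3, grid, spatula below 0.02 m/s and x of grid in the frame of basin between -0.04 and 0.04 m and y of grid in the frame of basin between -0.03 and 0.03 m and z of grid in the frame of basin between 0 and 0.014 m and angle between grid's own z axis and vertical below 0.12 rad and x of spat_grip in the frame of rest between -0.025 and 0.025 m and y of spat_grip in the frame of rest between -0.015 and 0.015 m and z of spat_grip in the frame of rest between 0.036 and 0.056 m and x of spat_tip in the frame of rest above 0.1 m and angle between spat_grip's own z axis and vertical below 0.15 rad); the robot touches nothing.
It fails at once if the gripper touches a bar of soap (contact force between the fingers and soap1 above 0.5 N or contact force between the fingers and soap2 above 0.5 N or contact force between the fingers and soap3 above 0.5 N).
It fails at once if the gripper pulls at the grid while it is still clipped into the tray (contact force between the fingers and grid above 0.5 N and horizontal distance between grid_front and tray_sill below 0.02 m and z of grid_front in the frame of tray below 0.0465 m).
It fails at once if the tweezers case or the hair stick is pushed more than 40 mm from its place (distance of any of tweezers_case, hair_stick1 from where it was at the start of the episode above 0.04 m).
Of soap1, soap2, soap3 only 2 to 3 are there at a start; the rules pass over those that are not, and their reading is None.
At some moment in a run one of rack, basin may be knocked a few centimetres aside while the robot is not near it.
It also fails if it takes over 208 s, if anything falls off the work surface, if the arm or the gripper's body presses on something with over 40 N, if the wrist force passes 120 N, or if a joint passes its speed limit or range.

## Working session

There is one attempt and no reset: what is moved stays moved. The work goes in short steps, Python scripts to look and compute and a tool call to move; the robot and the scene stay as the last step left them, time stands still between calls to the robot, and variables do not carry over. Pictures are saved under pics/ and viewed, at most 14 in all, crops included, and the job is handed in when it is done.

Besides the shell and the picture viewer there is one more tool, called after "Request:" as name([rows], argument=value, ...), one row to a line, values as JSON. move_arm: Moves the arm, as the interface text tells. Shifts and turns lie within -1 to 1; 1 stands for 0.1 m of shift or pi rad of turn. Its arguments: {"type":"object","properties":{"motion":{"type":"array"},"fingers":{"type":"number"},"newtons":{"type":"number"}},"required":["motion"]}

```bash
ls; mkdir -p pics; cat > h.py <<'E'
import numpy as np, cv2
from cell import robot
from scipy.spatial.transform import Rotation as R
def cam(n):
    d=robot.read_camera(n); d['f']=240/np.tan(np.radians(d['vfov'])/2); return d
def save(d,name): cv2.imwrite('pics/'+name,d['image'][:,:,::-1])
def cloud(d):
    v,u=np.mgrid[0:480,0:640]; z=d['range_z']
    p=np.stack([(u-d['cx'])/d['f']*z,-(v-d['cy'])/d['f']*z,-z],-1)
    E=np.array(d['extrinsics']); return p@E[:3,:3].T+E[:3,3]
E
python3 - <<'E'
from h import *
s=robot.observe(); print(s)
for n in('top','side'):
    d=cam(n); save(d,n+'0.png'); print(n,{k:v for k,v in d.items() if k not in('image','range_z')})
    np.save(n+'0.npy',cloud(d))
E
```

```text
pics
{'time': 0.0, 'qpos': array([ 1.12700572e+00,  3.42761609e-01,  1.52505491e+00, -1.65997888e-05,
        1.27539323e+00, -1.45994877e-01]), 'qvel': array([-0.0003769 ,  0.00017389,  0.00060121,  0.00152839,  0.00090109,
        0.00049485]), 'joint_efforts': array([-3.45735258e-03, -4.31248856e+01, -2.44217670e+01,  7.14094844e-02,
        5.61678526e-02, -1.46672051e-04]), 'tool_pos': array([0.1538391 , 0.50151099, 0.22601156]), 'tool_rot': array([-3.13999046e+00, -2.19545059e-04,  2.84380160e+00]), 'contact_force': array([-0.09188666, -0.31697966,  0.37439318]), 'torque': array([ 0.01090838, -0.01586901,  0.05811302]), 'grip_force': 0.0, 'opening': 0.09146093702652149}
top {'vfov': 57.39549831028121, 'cx': 316.04908421585714, 'cy': 240.31578632684457, 'extrinsics': array([[-9.10113837e-04,  9.85225474e-01, -1.71259851e-01,
         3.70398982e-01],
       [-9.99998709e-01, -1.12341169e-03, -1.14855380e-03,
        -7.37264995e-02],
       [-1.32397978e-03,  1.71258584e-01,  9.85225225e-01,
         1.14731556e+00],
       [ 0.00000000e+00,  0.00000000e+00,  0.00000000e+00,
         1.00000000e+00]]), 'f': np.float64(438.4098550038417)}
side {'vfov': 44.87580472545233, 'cx': 328.1227701264282, 'cy': 236.57034772274528, 'extrinsics': array([[ 0.74886574,  0.4151347 , -0.51658812, -0.05863379],
       [-0.6626987 ,  0.47557956, -0.57849331, -0.81988706],
       [ 0.0055261 ,  0.77555609,  0.63125447,  0.88224732],
       [ 0.        ,  0.        ,  0.        ,  1.        ]]), 'f': np.float64(581.1920846075864)}
```

View pics/top0.png

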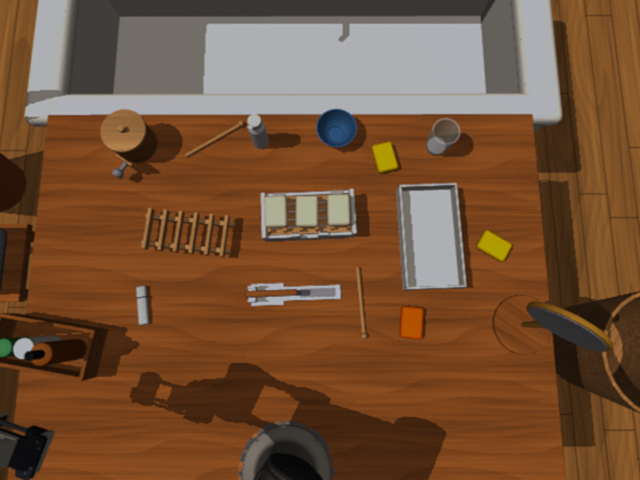

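View pics/side0.png

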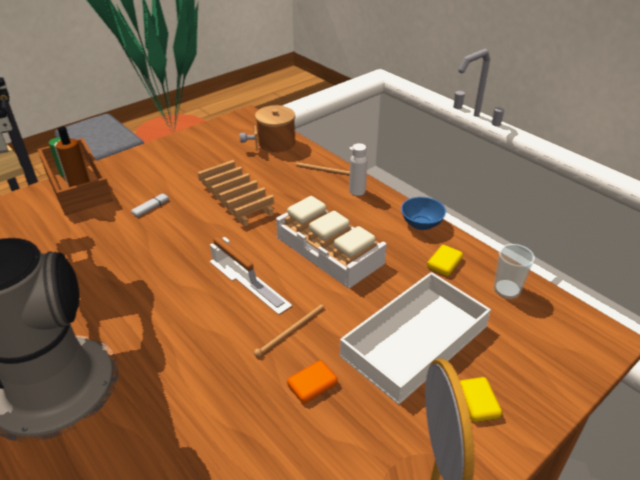

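The view shows three cream bars in the tray at about (275,211), (307,210) and (339,210) in the top picture. The look-alikes are yellow at (385,157) and (494,245), and orange at (412,322). By the description, the cream bars in the tray are the soaps. The front hair stick is at (361,302) and a second one lies at the rear at (215,139). The rack is at (188,232), the basin at (432,237), the spatula on its rest at (294,293), and the tweezers case at (143,305).

```bash
cat >> h.py <<'E'
def rect(P,m):
    q=P[m][:,:2].astype(np.float32); (c,s,a)=cv2.minAreaRect(q); return np.round(c,4),np.round(s,4),round(a,2),len(q)
E
python3 - <<'E'
from h import *
P=np.load('top0.npy'); im=cv2.imread('pics/top0.png'); hsv=cv2.cvtColor(im,cv2.COLOR_BGR2HSV)
v,u=np.mgrid[0:480,0:640]
def box(u0,u1,v0,v1): return (u>=u0)&(u<=u1)&(v>=v0)&(v<=v1)
z=P[...,2]
print('table z',np.median(z[box(200,240,320,350)]))
b=box(135,240,200,262); m=b&(z>.036)&(z<.06); print('rack',rect(P,m),np.median(z[m]))
for n,u0,u1 in(('s3',262,288),('s2',294,319),('s1',326,352)):
    m=box(u0,u1,190,230)&(z>.072)&(z<.095); print(n,rect(P,m),np.median(z[m]))
b=box(255,362,182,246); m=b&(z>.03); print('tray',rect(P,m))
m=b&(z>.03)&(hsv[...,1]<60); print('traywhite',rect(P,m))
m=box(390,470,178,295)&(z>.035)&(z<.07); print('basin',rect(P,m))
m=box(240,350,275,310)&(z>.042); print('handle',rect(P,m),np.median(z[m]))
m=box(240,350,275,310)&(hsv[...,1]<70)&(z<.03); print('reststrip',rect(P,m),np.median(z[m]))
r=lambda n,x:cv2.resize(im[x[0]:x[1],x[2]:x[3]],None,fx=3,fy=3,interpolation=cv2.INTER_CUBIC)
a=im[180:320,140:370]; cv2.imwrite('pics/crop0.png',cv2.resize(a,None,fx=3.4,fy=3.4,interpolation=cv2.INTER_CUBIC))
E
```

```text
table z -0.0009036611453325794
rack (array([0.5857, 0.2632]), array([0.2103, 0.1066]), 84.19, 1047) 0.04462703346696162
s3 (array([0.6309, 0.0282]), array([0.0803, 0.0549]), 1.77, 688) 0.08276204882748694
s2 (array([ 0.6307, -0.0497]), array([0.0556, 0.0779]), 89.89, 702) 0.0825081074455436
s1 (array([ 0.6347, -0.1301]), array([0.0554, 0.0811]), 89.76, 690) 0.08260991452380373
tray (array([ 0.5306, -0.0575]), array([0.3216, 0.2402]), 2.84, 4194)
traywhite (array([ 0.5308, -0.058 ]), array([0.3221, 0.2388]), 3.42, 2775)
basin (array([ 0.5759, -0.3685]), array([0.2706, 0.152 ]), 1.9, 973)
handle (array([0.4173, 0.0104]), array([0.1847, 0.0548]), 77.39, 399) 0.052914725308243815
reststrip (array([ 0.4323, -0.0149]), array([0.0569, 0.2412]), 2.88, 1169) 0.003948069898164652
```

View pics/crop0.png

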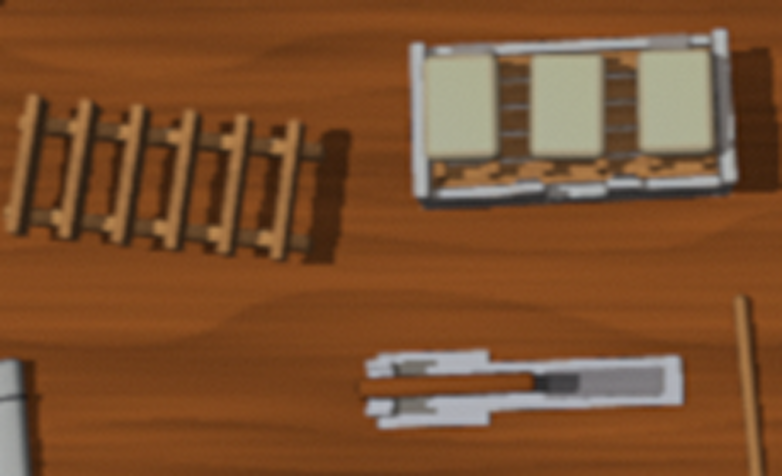

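The crop confirms three cream bars in the tray and the notch at the front wall's middle (560,192 in the crop). The spatula handle points left and its blade right. The rack is turned slightly.

```bash
python3 - <<'E'
from h import *
P=np.load('top0.npy'); im=cv2.imread('pics/top0.png'); hsv=cv2.cvtColor(im,cv2.COLOR_BGR2HSV)
v,u=np.mgrid[0:480,0:640]
def box(u0,u1,v0,v1): return (u>=u0)&(u<=u1)&(v>=v0)&(v<=v1)
x,y,z=P[...,0],P[...,1],P[...,2]
def fit(m,ax):  # line fit
    q=P[m][:,:2].astype(np.float32); l=cv2.fitLine(q,cv2.DIST_HUBER,0,.002,.002).ravel(); a=np.degrees(np.arctan2(l[1],l[0])); return np.round(l,4),round((a+90)%180-90,2),len(q)
b=box(255,362,182,246)
m=b&(z>.03)&(x>.5); m=cv2.morphologyEx(m.astype(np.uint8),cv2.MORPH_OPEN,np.ones((2,2)))>0; print('tray',rect(P,m))
for n,y0,y1 in(('Lend',.045,.08),('Rend',-.19,-.155)):
    m=b&(z>.055)&(z<.064)&(y>y0)&(y<y1)&(hsv[...,1]<60); print(n,fit(m,0),x[m].min(),x[m].max(),y[m].min(),y[m].max())
m=b&(z>.042)&(z<.052)&(x<.59)&(hsv[...,1]<60); print('front',fit(m,1),x[m].min(),x[m].max())
m=b&(z>.042)&(z<.052)&(x>.655)&(hsv[...,1]<60); print('rear',fit(m,1),x[m].min(),x[m].max())
br=box(235,350,278,310)
m=br&(z>.048)&(z<.06)&(hsv[...,1]>90)&(x<.45)&(x>.40); m=cv2.morphologyEx(m.astype(np.uint8),cv2.MORPH_OPEN,np.ones((2,2)))>0; print('handle',fit(m,0),rect(P,m))
m=br&(hsv[...,1]<70)&(z<.015)&(z>.001); m=cv2.morphologyEx(m.astype(np.uint8),cv2.MORPH_OPEN,np.ones((3,3)))>0
print('strip',rect(P,m)); m&=(y<-.03); print('stripfront',rect(P,m))
# soap sides etc
for n,u0,u1 in(('s3',262,288),('s2',294,319),('s1',326,352)):
    m=box(u0,u1,190,230)&(z>.077)&(z<.09); print(n,np.median(P[m],0),rect(P,m)[:3])
E
```

```text
tray (array([ 0.5364, -0.0625]), array([0.3326, 0.2461]), 2.59, 4139)
Lend (array([0.9985, 0.0547, 0.6236, 0.062 ], dtype=float32), np.float32(3.14), 171) 0.5679553021633474 0.6834307556640125 0.053770185775235735 0.06894016080830631
Rend (array([ 0.9989,  0.0465,  0.6255, -0.1667], dtype=float32), np.float32(2.67), 179) 0.5777521934953005 0.6945409515692147 -0.17377342551553338 -0.1595258788450671
front (array([ 0.0469, -0.9989,  0.5761, -0.0559], dtype=float32), np.float32(-87.31), 195) 0.5671996873812276 0.586503729486999
rear (array([ 0.0378, -0.9993,  0.6846, -0.0291], dtype=float32), np.float32(-87.83), 239) 0.6568037741323494 0.6952125983062045
handle (array([ 0.0434, -0.9991,  0.425 ,  0.0481], dtype=float32), np.float32(-87.51), 287) (array([0.4176, 0.0079]), array([0.1826, 0.0473]), 74.51, 287)
strip (array([ 0.4309, -0.0225]), array([0.0528, 0.224 ]), 2.6, 669)
stripfront (array([ 0.432 , -0.0825]), array([0.0338, 0.104 ]), 0.1, 434)
s3 [0.62968532 0.02805429 0.08287043] (array([0.6305, 0.0281]), array([0.0795, 0.0548]), 1.77)
s2 [ 0.62989665 -0.0500139   0.08274934] (array([ 0.6307, -0.0498]), array([0.0552, 0.0779]), 89.9)
s1 [ 0.63440257 -0.12970132  0.08283085] (array([ 0.6346, -0.1292]), array([0.0794, 0.0557]), 1.97)
```

```bash
cat >> h.py <<'E'
def ray(d,u,v,z):
    E=np.array(d['extrinsics']); r=E[:3,:3]@np.array([(u-d['cx'])/d['f'],-(v-d['cy'])/d['f'],-1]); t=E[:3,3]; return t+r*(z-t[2])/r[2]
def go(p,rpy,src=None):
    "row for TCP target p (m), rpy (rad); from measured pose or src=(pos,rpy)"
    s=robot.observe(); p0,r0=src if src else (s['tool_pos'],s['tool_rot'])
    A=R.from_euler('xyz',r0); B=R.from_euler('xyz',rpy)
    return np.round(np.r_[A.inv().apply(np.array(p)-p0)/.1,(A.inv()*B).as_rotvec()/np.pi],3).tolist()
def rows(*targets,src=None):
    s=robot.observe(); print('t',round(s['time'],2),s['tool_pos'].round(4),s['tool_rot'].round(4),'F',s['contact_force'].round(1),'op',round(s['opening'],4),'grip',round(s['grip_force'],1))
    for t in targets: print(go(t[:3],t[3:],src))
E
python3 - <<'E'
from h import *
d=cam('top'); im=d['image'][:,:,::-1]; hsv=cv2.cvtColor(np.ascontiguousarray(im),cv2.COLOR_BGR2HSV)
print(hsv[293,240:345:3].tolist())
P=cloud(d)
for u in range(240,345,4): print(u,P[290:297,u,2].round(3))
for u,v,z in((246,293,.0545),(297,293,.0545),(335.6,293,.007)): print(ray(d,u,v,z))
E
```

```text
[[13, 196, 113], [12, 198, 112], [12, 195, 128], [13, 202, 134], [12, 197, 136], [13, 198, 135], [13, 200, 135], [12, 198, 134], [13, 198, 134], [13, 197, 133], [13, 199, 132], [12, 199, 131], [13, 204, 130], [13, 196, 129], [13, 201, 128], [13, 206, 124], [12, 201, 123], [13, 207, 121], [13, 210, 119], [9, 125, 57], [120, 6, 46], [165, 7, 70], [150, 7, 70], [150, 7, 74], [158, 8, 127], [150, 6, 125], [158, 8, 125], [140, 6, 127], [150, 6, 126], [150, 8, 125], [158, 8, 128], [158, 8, 125], [113, 11, 179], [113, 13, 180], [12, 208, 119]]
240 [-0.003 -0.003  0.002 -0.004 -0.002 -0.001 -0.001]
244 [-0.003 -0.     0.002 -0.001 -0.002 -0.007 -0.004]
248 [0.003 0.053 0.053 0.052 1.147 0.055 0.053]
252 [0.034 0.055 0.055 0.053 0.054 0.053 0.054]
256 [0.028 0.055 0.054 0.052 0.054 0.052 0.053]
260 [0.001 0.052 0.055 0.054 0.052 0.051 0.053]
264 [0.049 0.053 0.051 0.051 0.051 0.053 0.05 ]
268 [0.051 0.053 0.054 0.053 0.056 0.052 0.05 ]
272 [0.052 0.058 0.054 0.051 0.055 0.051 0.052]
276 [0.054 0.058 0.055 0.051 0.051 0.053 0.047]
280 [0.052 0.058 0.054 0.055 0.05  0.055 0.002]
284 [0.057 0.04
[... 170 characters left out ...]
0.002]
300 [0.02  0.015 0.016 0.02  0.017 0.015 0.006]
304 [0.007 0.005 0.008 0.007 0.009 0.006 0.007]
308 [0.008 0.008 0.009 0.003 0.003 0.006 0.004]
312 [0.008 0.006 0.006 0.004 0.007 0.007 0.004]
316 [0.002 0.007 0.009 0.007 0.005 0.008 0.005]
320 [0.004 0.005 0.004 0.004 0.01  0.009 0.007]
324 [0.003 0.005 0.01  0.003 0.002 0.005 0.007]
328 [0.004 0.007 0.004 0.005 0.008 0.009 0.004]
332 [0.01  0.004 0.006 0.009 0.003 0.005 0.004]
336 [0.007 0.005 0.003 0.002 0.003 0.004 0.005]
340 [0.001 0.003 0.004 0.001 0.003 0.003 0.   ]
344 [-0.001 -0.001  0.003 -0.001 -0.002 -0.001  0.003]
[0.42800644 0.10130679 0.0545    ]
[ 0.42788258 -0.02511999  0.0545    ]
[ 0.43028335 -0.12282726  0.007     ]
```

```bash
cat >> h.py <<'E'
def spat(g,yaw,pitch=0,off=(0,0,0)):
    "TCP pose (x,y,z,r,p,y) for spat_grip at g, yaw, tip-up pitch"
    S=R.from_euler('z',yaw)*R.from_euler('y',-pitch); T=S*R.from_euler('y',np.pi)
    return np.r_[np.array(g)+T.apply([0,0,.019])+S.apply(off),T.as_euler('xyz')]
E
python3 - <<'E'
from h import *
y=np.radians(-87.4)
rows(spat((.4265,.028,.16),y),spat((.4265,.028,.0460),y))
E
```

```text
t 0.15 [0.1539 0.5016 0.2262] [-3.1405e+00 -1.0000e-04  2.8438e+00] F [ 0.1 -0.3  0.2] op 0.0919 grip 0.0
[-3.996, -3.727, 0.856, -0.0, 0.0, 0.391]
[-3.996, -3.726, 1.996, -0.0, 0.0, 0.391]
```

Request:
move_arm([
  [-1,-0.93,0.1,0,0,0],
  [-1,-0.93,0.1,0,0,0],
  [-1,-0.93,0.1,0,0,0],
])

```text
time: 0.52
tool_pos: [0.2232, 0.381, 0.2164]
tool_rot: [-3.14, -0.0, 2.841]
contact_force: [-0.8, 0.8, -0.4]
opening: 0.0918
grip_force: 0.0
```

Request:
move_arm([
  [-1,-0.93,0.1,0,0,0],
  [-1,-0.93,0.1,0,0,0],
  [-1,-0.93,0.1,0,0,0],
])

```text
time: 0.9
tool_pos: [0.2918, 0.2635, 0.2066]
tool_rot: [-3.141, 0.0, 2.84]
contact_force: [-0.2, -0.3, 0.5]
opening: 0.0917
grip_force: 0.0
```

Request:
move_arm([
  [-1,-0.93,0.1,0,0,0],
  [-1,-0.93,0.1,0,0,0],
  [-1,-0.93,0.1,0,0,0],
])

```text
time: 1.27
tool_pos: [0.3605, 0.1456, 0.1966]
tool_rot: [3.141, 0.0, 2.84]
contact_force: [0.2, 0.2, -0.7]
opening: 0.0921
grip_force: 0.0
```

Request:
move_arm([
  [-1,-0.93,0.1,0,0,0.39],
  [-1,-0.93,0.1,0,0,0.39],
  [-1,-0.93,0.1,0,0,0.39],
  [-1,-0.93,0.1,0,0,0.39],
  [-1,-0.93,0.1,0,0,0.39],
  [-1,-0.93,0.1,0,0,0.39],
  [-1,-0.93,0.1,0,0,0.39],
  [-1,-0.93,0.1,0,0,0.39],
])

```text
time: 2.28
tool_pos: [0.4275, 0.0304, 0.1867]
tool_rot: [3.141, -0.001, 1.621]
contact_force: [0.5, 0.3, 0.0]
opening: 0.0918
grip_force: 0.0
```

```bash
python3 - <<'E'
from h import *
y=np.radians(-87.4)
rows(spat((.4265,.028,.12),y),spat((.4265,.028,.0460),y))
E
```

```text
t 2.27 [0.4275 0.0304 0.1867] [ 3.1414e+00 -7.0000e-04  1.6212e+00] F [0.5 0.3 0. ] op 0.0918 grip 0.0
[-0.024, -0.011, 0.857, 0.0, -0.0, 0.002]
[-0.025, -0.011, 1.597, 0.0, -0.0, 0.002]
```

Request:
move_arm([
  [-0.02,-0.01,0.6,0,0,0],
  [-0.02,-0.01,1.0,0,0,0],
  [-0.02,-0.01,1.0,0,0,0],
])

```text
time: 2.65
tool_pos: [0.4245, 0.0279, 0.0848]
tool_rot: [-3.136, -0.001, 1.621]
contact_force: [-0.4, 0.2, 0.5]
opening: 0.0917
grip_force: 0.0
```

Request:
move_arm([
  [0,0,0.3,0,0,0],
  [0,0,0.6,0,0,0],
  [0,0,0.6,0,0,0],
])

```text
time: 3.02
tool_pos: [0.4264, 0.0273, 0.0269]
tool_rot: [-3.14, -0.0, 1.62]
contact_force: [-0.3, 0.2, 1.2]
opening: 0.0922
grip_force: 0.0
```

Request:
move_arm([
  [0,0,0,0,0,0],
  [0,0,0,0,0,0],
  [0,0,0,0,0,0],
  [0,0,0,0,0,0],
  [0,0,0,0,0,0],
  [0,0,0,0,0,0],
  [0,0,0,0,0,0],
  [0,0,0,0,0,0],
], fingers=-0.9, newtons=55)

```text
time: 4.03
tool_pos: [0.4265, 0.0269, 0.0267]
tool_rot: [3.141, -0.0, 1.619]
contact_force: [0.5, -0.2, 0.4]
opening: 0.0166
grip_force: 0.3
```

Request:
move_arm([
  [0,0,0,0,0,0],
  [0,0,0,0,0,0],
  [0,0,-0.2,0,0,0],
  [0,0,-0.5,0,0,0],
  [0,0,-1,0,0,0],
  [0,0,-1,0,0,0],
  [0,0,-1,0,0,0],
])

```text
time: 4.9
tool_pos: [0.4257, 0.027, 0.1261]
tool_rot: [-3.141, -0.0, 1.619]
contact_force: [-0.2, 0.5, -2.2]
opening: 0.0158
grip_force: 55.0
```

```bash
python3 - <<'E'
from h import *
rows()
d=cam('top'); P=cloud(d)
im=d['image'][:,:,::-1]; save(d,'top1.png')
d=cam('side'); im=d['image'][:,:,::-1]; cv2.imwrite('pics/side1.png',cv2.resize(im[150:330,130:370],None,fx=3.2,fy=3.2))
E
```

```text
t 4.9 [0.4257 0.027  0.1261] [-3.1406e+00 -3.0000e-04  1.6185e+00] F [-0.2  0.5 -2.2] op 0.0158 grip 55.0
```

View pics/side1.png

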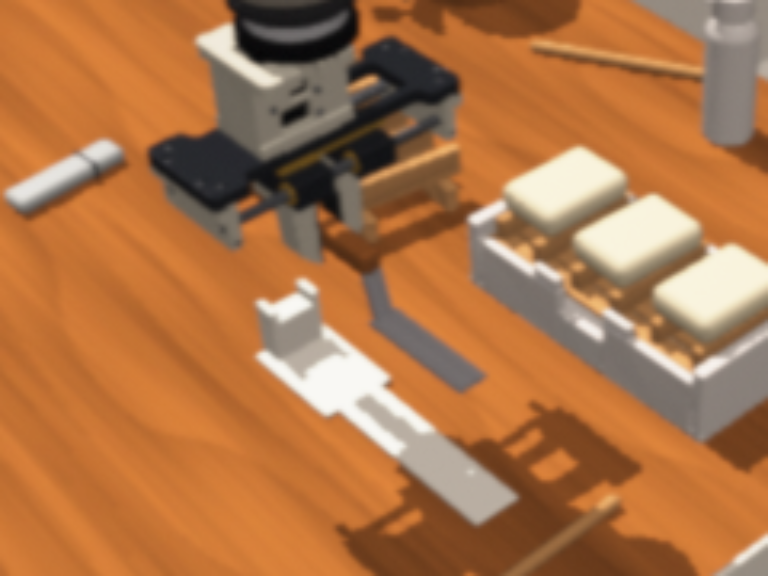

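The spatula is in the gripper, level, with its blade at crop (435,345). The empty rest is at (370,390).

```bash
cat >> h.py <<'E'
def blade():
    "offset of blade tip in the spatula frame, measured by the top camera"
    s=robot.observe(); T=R.from_euler('xyz',s['tool_rot']); S=T*R.from_euler('y',-np.pi)
    g=s['tool_pos']+T.apply([0,0,-.019])
    d=cam('top'); L=S.inv().apply((cloud(d)-g).reshape(-1,3))
    m=(L[:,0]>.066)&(L[:,0]<.17)&(abs(L[:,1])<.025)&(abs(L[:,2]+.04)<.015)
    q=L[m]; p=np.polyfit(q[:,0],q[:,2],1); w=np.polyfit(q[:,0],q[:,1],1)
    print('blade n',len(q),'x',np.percentile(q[:,0],[1,99]).round(4),'y@110',np.polyval(w,.11).round(4),'yawdeg',np.degrees(w[0]).round(2),'width',np.ptp(np.percentile(q[:,1],[2,98])).round(4),'z@110',np.polyval(p,.11).round(4),'pitchdeg',np.degrees(p[0]).round(2))
E
python3 - <<'E'
from h import *
blade()
t=np.radians(2.67); c=np.array([.631,-.0521])
def T(x,y): return c+np.array([np.cos(t)*x-np.sin(t)*y,np.sin(t)*x+np.cos(t)*y])
for n,y in((1,-.08),(2,0),(3,.08)):
    print(n,'pre',T(-.22,y),'in',T(-.10,y))
rows(spat(np.r_[T(-.24,.08),.145],t))
E
```

```text
blade n 323 x [0.0663 0.1469] y@110 0.0005 yawdeg -0.13 width 0.021 z@110 -0.0397 pitchdeg 0.23
1 pre [ 0.41496551 -0.14226151] in [ 0.53483523 -0.13667149]
2 pre [ 0.41123883 -0.06234835] in [ 0.53110856 -0.05675834]
3 pre [0.40751216 0.0175648 ] in [0.52738189 0.02315481]
t 5.05 [0.4254 0.027  0.1254] [-3.1387e+00 -6.0000e-04  1.6186e+00] F [ 0.1 -0.2 -1. ] op 0.0155 grip 55.0
[-0.085, -0.383, -0.005, -0.001, -0.001, -0.5]
```

Request:
move_arm([
  [-0.08,-0.38,0,0,0,-0.5],
  [-0.08,-0.38,0,0,0,-0.5],
  [-0.08,-0.38,0,0,0,-0.5],
  [-0.08,-0.38,0,0,0,-0.5],
  [-0.08,-0.38,0,0,0,-0.5],
  [-0.08,-0.38,0,0,0,-0.5],
  [-0.08,-0.38,0,0,0,-0.5],
  [-0.08,-0.38,0,0,0,-0.5],
  [-0.08,-0.38,0,0,0,-0.5],
  [-0.08,-0.38,0,0,0,-0.5],
  [-0.08,-0.38,0,0,0,-0.5],
])

```text
time: 6.42
tool_pos: [0.3885, 0.0171, 0.1262]
tool_rot: [3.141, -0.001, -3.095]
contact_force: [-0.5, 0.2, -1.8]
opening: 0.0155
grip_force: 55.0
```

```bash
cat >> h.py <<'E'
def fr(c,deg):
    t=np.radians(deg); return (lambda x,y: np.array(c)+np.array([np.cos(t)*x-np.sin(t)*y,np.sin(t)*x+np.cos(t)*y])),t
TR=((.631,-.0521),2.67)
E
python3 - <<'E'
from h import *
blade()
T,t=fr(*TR)
rows(spat(np.r_[T(-.24,.08),.095],t),spat(np.r_[T(-.17,.08),.095],t),spat(np.r_[T(-.104,.08),.095],t))
E
```

```text
blade n 311 x [0.0674 0.1469] y@110 0.0003 yawdeg 0.67 width 0.021 z@110 -0.0395 pitchdeg -0.11
t 6.47 [0.3886 0.0171 0.1264] [ 3.1413e+00 -9.0000e-04 -3.0951e+00] F [-0.4  0.  -1.5] op 0.0155 grip 55.0
[0.01, -0.004, 0.504, 0.0, -0.0, -0.0]
[-0.69, -0.004, 0.503, 0.0, -0.0, -0.0]
[-1.35, -0.004, 0.502, 0.0, -0.0, -0.0]
```

Request:
move_arm([
  [0,0,0.25,0,0,0],
  [0,0,0.5,0,0,0],
  [-0.2,0,0.5,0,0,0],
  [-0.4,0,0.5,0,0,0],
  [-0.6,0,0.5,0,0,0],
  [-0.7,0,0.5,0,0,0],
  [-0.7,0,0.5,0,0,0],
])

```text
time: 7.35
tool_pos: [0.4587, 0.0205, 0.0765]
tool_rot: [3.141, -0.0, -3.094]
contact_force: [-0.9, 0.5, -1.9]
opening: 0.0156
grip_force: 55.0
```

Request:
move_arm([
  [-0.15,0,0,0,0,0],
  [-0.3,0,0,0,0,0],
  [-0.45,0,0,0,0,0],
  [-0.55,0,0,0,0,0],
  [-0.65,0,0,0,0,0],
  [-0.65,0,0,0,0,0],
])

```text
time: 8.1
tool_pos: [0.5239, 0.0235, 0.0766]
tool_rot: [3.142, 0.0, -3.094]
contact_force: [0.2, 0.9, -1.4]
opening: 0.0157
grip_force: 55.0
```

Request:
move_arm([
  [0,0,-0.05,0,0,0],
  [0,0,-0.1,0,0,0],
  [0,0,-0.15,0,0,0],
  [0,0,-0.22,0,0,0],
  [0,0,-0.3,0,0,0],
  [0,0,-0.4,0,0,0],
  [0,0,-0.5,0,0,0],
  [0,0,-0.6,0,0,0],
  [0,0,-0.6,0,0,0],
])

```text
time: 9.22
tool_pos: [0.5242, 0.0235, 0.1377]
tool_rot: [-3.141, 0.002, -3.094]
contact_force: [-0.1, 1.0, -1.9]
opening: 0.0153
grip_force: 55.0
```

```bash
cat >> h.py <<'E'
def rack(d):
    im=cv2.cvtColor(d['image'],cv2.COLOR_RGB2HSV); P=cloud(d); z=P[...,2]
    m=(z>.038)&(z<.052)&(P[...,1]>.12)&(P[...,1]<.42)&(P[...,0]>.47)&(P[...,0]<.7)
    n,l,st,_=cv2.connectedComponentsWithStats(m.astype(np.uint8),connectivity=8)
    for i in range(1,n):
        if st[i,4]<25: m[l==i]=False
    print('rack',rect(P,m)); return P
E
python3 - <<'E'
from h import *
rows()
d=cam('top'); save(d,'top2.png'); P=rack(d)
d=cam('side'); cv2.imwrite('pics/side2.png',cv2.resize(d['image'][100:310,160:440,::-1],None,fx=2.8,fy=2.8))
E
```

```text
t 9.22 [0.5242 0.0235 0.1377] [-3.1414e+00  2.0000e-03 -3.0938e+00] F [-0.1  1.  -1.9] op 0.0153 grip 55.0
rack (array([0.5874, 0.2827]), array([0.1703, 0.106 ]), 84.18, 786)
```

View pics/side2.png

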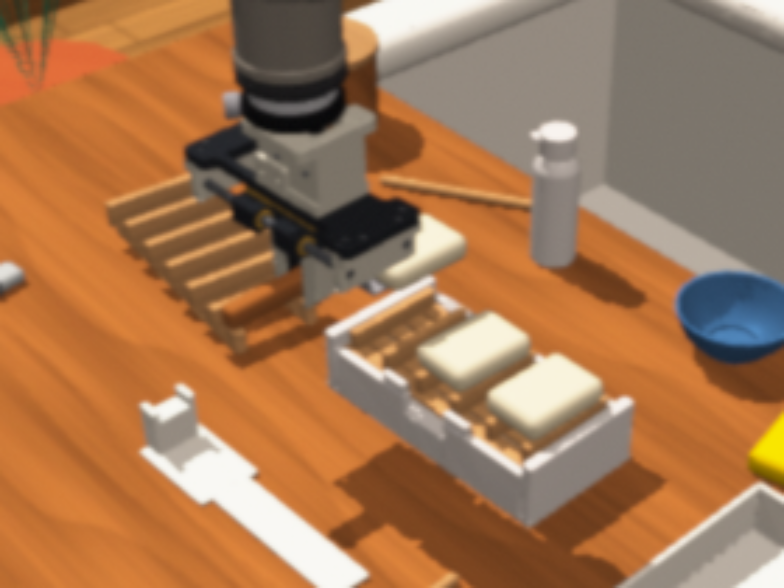

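The first soap is lifted on the blade at crop (430,245), clear of the tray. The rack has not moved.

```bash
cat >> h.py <<'E'
def load():
    "soap on blade: centre in spatula frame"
    s=robot.observe(); T=R.from_euler('xyz',s['tool_rot']); S=T*R.from_euler('y',-np.pi)
    g=s['tool_pos']+T.apply([0,0,-.019])
    d=cam('top'); L=S.inv().apply((cloud(d)-g).reshape(-1,3))
    m=(L[:,0]>.055)&(L[:,0]<.19)&(abs(L[:,1])<.055)&(abs(L[:,2]+.0165)<.006)
    q=L[m]; print('soap',np.round([cv2.minAreaRect(q[:,:2].astype(np.float32))[i] for i in (0,1)],4),cv2.minAreaRect(q[:,:2].astype(np.float32))[2],'z',np.median(q[:,2]).round(4))
RK=((.5857,.2632),-5.81)
E
python3 - <<'E'
from h import *
load()
K,k=fr(*RK)
rows(spat(np.r_[K(-.105,.08),.115],k))
E
```

```text
soap [[ 0.1397 -0.0017]
 [ 0.0553  0.0186]] 80.71104431152344 z -0.0184
t 9.38 [0.5234 0.0235 0.1364] [ 3.1414e+00 -6.0000e-04 -3.0939e+00] F [-0.1 -0.1 -2.1] op 0.0154 grip 55.0
[0.183, 3.311, 0.405, 0.0, -0.0, 0.047]
```

Request:
move_arm([
  [0,0.1,0,0,0,0],
  [0.02,0.25,0,0,0,0],
  [0.03,0.45,0,0,0,0],
  [0.04,0.65,0,0,0,0],
  [0.06,0.85,0,0,0,0],
  [0.07,1,0,0,0,0],
])

```text
time: 10.12
tool_pos: [0.5113, 0.1248, 0.1366]
tool_rot: [3.141, -0.0, -3.093]
contact_force: [-0.2, 0.3, -1.9]
opening: 0.0154
grip_force: 55.0
```

Request:
move_arm([
  [0.01,0.2,0,0,0,0],
  [0.03,0.4,0,0,0,0],
  [0.04,0.6,0,0,0,0],
  [0.05,0.8,0,0,0,0],
  [0.06,1,0,0,0,0],
])

```text
time: 10.75
tool_pos: [0.5009, 0.2239, 0.1367]
tool_rot: [3.142, -0.0, -3.094]
contact_force: [-0.1, 0.4, -1.9]
opening: 0.0155
grip_force: 55.0
```

Request:
move_arm([
  [0.01,0.2,0,0,0,0],
  [0.03,0.4,0,0,0,0.01],
  [0.04,0.6,0,0,0,0.02],
  [0.06,0.8,0,0,0,0.03],
  [0.07,1,0,0,0,0.04],
  [0.08,1,0,0,0,0.047],
])

```text
time: 11.5
tool_pos: [0.4879, 0.3238, 0.1365]
tool_rot: [3.141, 0.0, 3.043]
contact_force: [-0.4, -0.6, -1.9]
opening: 0.0156
grip_force: 55.0
```

```bash
python3 - <<'E'
from h import *
rack(cam('top'))
K,k=fr(*RK)
rows(spat(np.r_[K(-.108,.08),.10],k),spat(np.r_[K(-.108,.08),.073],k))
E
```

```text
rack (array([0.5838, 0.2432]), array([0.1695, 0.1064]), 84.01, 669)
t 11.55 [0.4878 0.3229 0.1365] [-3.1413e+00 -3.0000e-04  3.0414e+00] F [-0.2 -0.7 -1.5] op 0.0156 grip 55.0
[0.045, 0.306, 0.555, -0.0, -0.0, 0.0]
[0.045, 0.306, 0.825, -0.0, -0.0, 0.0]
```

Request:
move_arm([
  [0.01,0.1,0,0,0,0],
  [0.03,0.2,0.1,0,0,0],
  [0.04,0.3,0.25,0,0,0],
  [0.045,0.306,0.4,0,0,0],
  [0.045,0.306,0.48,0,0,0],
  [0.045,0.306,0.54,0,0,0],
  [0.045,0.306,0.6,0,0,0],
  [0.045,0.306,0.66,0,0,0],
  [0.045,0.306,0.73,0,0,0],
  [0.045,0.306,0.82,0,0,0],
  [0.045,0.306,0.82,0,0,0],
])

```text
time: 12.92
tool_pos: [0.4865, 0.3528, 0.0539]
tool_rot: [-3.141, -0.001, 3.042]
contact_force: [0.2, -1.2, -1.5]
opening: 0.0157
grip_force: 55.0
```

Request:
move_arm([
  [0.15,0,0,0,0,0],
  [0.35,0,0,0,0,0],
  [0.6,0,0,0,0,0],
  [0.8,0,0,0,0,0],
  [1,0,0,0,0,0],
  [1,0,0,0,0,0],
])

```text
time: 13.68
tool_pos: [0.3857, 0.3633, 0.0552]
tool_rot: [-3.141, -0.0, 3.044]
contact_force: [-0.0, -0.8, -1.2]
opening: 0.0153
grip_force: 55.0
```

```bash
cat >> h.py <<'E'
def soaps(d,RKp):
    P=cloud(d); K,k=fr(*RKp); hsv=cv2.cvtColor(d['image'],cv2.COLOR_RGB2HSV)
    m=(P[...,2]>.06)&(P[...,2]<.076)&(hsv[...,1]<75)&(P[...,1]>.1)&(P[...,0]>.48)
    n,l,st,_=cv2.connectedComponentsWithStats(m.astype(np.uint8))
    for i in range(1,n):
        if st[i,4]>150:
            c,s,a,_n=rect(P,l==i); e=c-np.array(RKp[0]); print('soap on rack: local',np.round([np.cos(k)*e[0]+np.sin(k)*e[1],-np.sin(k)*e[0]+np.cos(k)*e[1]],4),s,a,np.median(P[l==i][:,2]).round(4))
E
python3 - <<'E'
from h import *
d=cam('top'); rack(d); soaps(d,RK); save(d,'top3.png')
T,t=fr(*TR)
rows(spat(np.r_[T(-.24,0),.10],t))
E
```

```text
rack (array([0.5856, 0.2629]), array([0.2099, 0.1064]), 84.27, 743)
soap on rack: local [0.0003 0.0795] [0.0555 0.0784] 84.41 0.0667
t 13.72 [0.387  0.3634 0.0553] [3.141e+00 7.000e-04 3.043e+00] F [ 0.6  0.3 -0.4] op 0.0158 grip 55.0
[-0.463, -4.242, -0.259, 0.0, 0.0, -0.046]
```

View pics/top3.png

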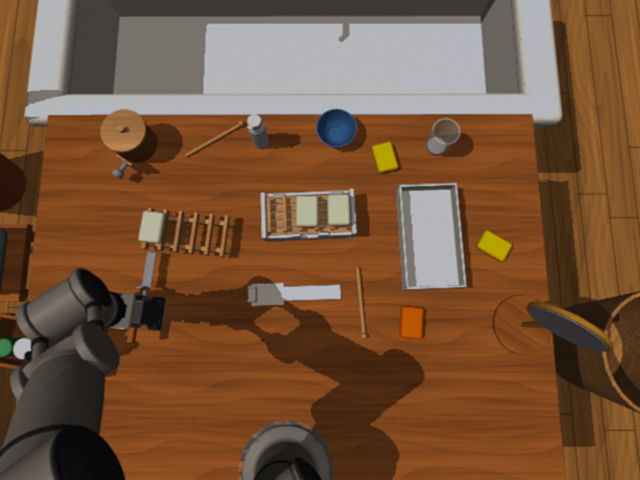

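The first soap lies flat in the left slot of the rack at (152,227). Two bars remain in the tray at (307,210) and (339,210).

Request:
move_arm([
  [0.1,0,-0.4,0,0,0],
  [0.1,-0.4,-0.6,0,0,0],
  [0,-0.9,-0.6,0,0,0],
  [-0.1,-1,-0.6,0,0,0],
])

```text
time: 14.22
tool_pos: [0.3879, 0.2604, 0.1154]
tool_rot: [-3.142, 0.001, 3.039]
contact_force: [0.6, 1.2, -1.3]
opening: 0.0152
grip_force: 55.0
```

Request:
move_arm([
  [-0.05,-0.5,0,0,0,0],
  [-0.1,-1,0,0,0,0],
  [-0.1,-1,0,0,0,0],
])

```text
time: 14.6
tool_pos: [0.3884, 0.1598, 0.1149]
tool_rot: [-3.142, 0.001, 3.037]
contact_force: [0.7, 0.5, -1.5]
opening: 0.0155
grip_force: 55.0
```

Request:
move_arm([
  [-0.05,-0.5,0,0,0,0],
  [-0.1,-1,0,0,0,0],
  [-0.1,-1,0,0,0,0],
])

```text
time: 14.98
tool_pos: [0.3887, 0.0597, 0.115]
tool_rot: [3.142, 0.001, 3.037]
contact_force: [-0.4, 0.9, -1.3]
opening: 0.0156
grip_force: 55.0
```

Request:
move_arm([
  [-0.05,-0.5,0,0,0,-0.02],
  [-0.1,-1,0,0,0,-0.046],
  [-0.1,-1,0,0,0,-0.046],
])

```text
time: 15.35
tool_pos: [0.3889, -0.0407, 0.115]
tool_rot: [-3.141, 0.002, -3.1]
contact_force: [0.3, 0.5, -1.3]
opening: 0.0157
grip_force: 55.0
```

```bash
python3 - <<'E'
from h import *
blade()
T,t=fr(*TR)
rows(spat(np.r_[T(-.22,0),.095],t),spat(np.r_[T(-.104,0),.095],t))
d=cam('top'); P=cloud(d); hsv=cv2.cvtColor(d['image'],cv2.COLOR_RGB2HSV)
m=(P[...,2]>.077)&(P[...,2]<.09)&(hsv[...,1]<75)&(P[...,1]<.0)&(P[...,1]>-.17)&(P[...,0]>.58)&(P[...,0]<.7)
n,l,st,_=cv2.connectedComponentsWithStats(m.astype(np.uint8))
for i in range(1,n):
    if st[i,4]>100: print(rect(P,l==i))
E
```

```text
blade n 296 x [0.0697 0.1478] y@110 0.0003 yawdeg 0.84 width 0.0211 z@110 -0.0395 pitchdeg 0.59
t 15.4 [ 0.3884 -0.0392  0.1148] [ 3.1413e+00  9.0000e-04 -3.0997e+00] F [-0.4  1.  -1.6] op 0.0151 grip 55.0
[-0.218, -0.241, 0.388, 0.0, 0.0, -0.001]
[-1.378, -0.235, 0.389, 0.0, 0.0, -0.001]
(array([ 0.6357, -0.1299]), array([0.0551, 0.0787]), 89.78, 654)
(array([ 0.6307, -0.0498]), array([0.0552, 0.0784]), 89.91, 645)
```

Request:
move_arm([
  [-0.1,-0.23,0.2,0,0,0],
  [-0.22,-0.23,0.39,0,0,0],
  [-0.22,-0.23,0.39,0,0,0],
  [-0.4,-0.23,0.39,0,0,0],
  [-0.6,-0.23,0.39,0,0,0],
  [-0.8,-0.23,0.39,0,0,0],
  [-1,-0.23,0.39,0,0,0],
  [-1,-0.23,0.39,0,0,0],
])

```text
time: 16.45
tool_pos: [0.4892, -0.0562, 0.0764]
tool_rot: [-3.141, 0.001, -3.095]
contact_force: [-0.6, -0.1, -1.4]
opening: 0.0156
grip_force: 55.0
```

Request:
move_arm([
  [-0.1,0,0,0,0,0],
  [-0.2,0,0,0,0,0],
  [-0.3,0,0,0,0,0],
  [-0.36,0,0,0,0,0],
  [-0.36,0,0,0,0,0],
])

```text
time: 17.08
tool_pos: [0.5245, -0.0559, 0.0756]
tool_rot: [3.141, -0.0, -3.097]
contact_force: [0.5, 0.5, -2.2]
opening: 0.0157
grip_force: 55.0
```

Request:
move_arm([
  [0,0,-0.05,0,0,0],
  [0,0,-0.1,0,0,0],
  [0,0,-0.15,0,0,0],
  [0,0,-0.22,0,0,0],
  [0,0,-0.3,0,0,0],
  [0,0,-0.4,0,0,0],
  [0,0,-0.5,0,0,0],
  [0,0,-0.6,0,0,0],
  [0,0,-0.6,0,0,0],
])

```text
time: 18.2
tool_pos: [0.5248, -0.056, 0.1367]
tool_rot: [-3.141, 0.002, -3.097]
contact_force: [-0.1, 0.3, -2.3]
opening: 0.0157
grip_force: 55.0
```

```bash
python3 - <<'E'
from h import *
K,k=fr(*RK)
load(); rack(cam('top'))
rows(spat(np.r_[K(-.108,0),.115],k))
E
```

```text
soap [[ 0.1408 -0.0018]
 [ 0.0539  0.015 ]] 78.7563705444336 z -0.0184
rack (array([0.5853, 0.2623]), array([0.2095, 0.1063]), 84.49, 707)
t 18.3 [ 0.5241 -0.0558  0.1357] [ 3.1415e+00 -1.0000e-04 -3.0970e+00] F [ 0.1  0.2 -2.7] op 0.0156 grip 55.0
[0.311, 3.317, 0.397, 0.0, -0.0, 0.046]
```

Request:
move_arm([
  [0,0.1,0,0,0,0],
  [0.02,0.25,0,0,0,0],
  [0.04,0.45,0,0,0,0],
  [0.06,0.65,0,0,0,0],
  [0.08,0.85,0,0,0,0],
  [0.09,1,0,0,0,0],
])

```text
time: 19.05
tool_pos: [0.5102, 0.0456, 0.1357]
tool_rot: [3.141, -0.0, -3.096]
contact_force: [-0.1, 0.9, -2.5]
opening: 0.0158
grip_force: 55.0
```

Request:
move_arm([
  [0.02,0.2,0,0,0,0],
  [0.04,0.4,0,0,0,0],
  [0.06,0.6,0,0,0,0],
  [0.08,0.8,0,0,0,0],
  [0.1,1,0,0,0,0],
])

```text
time: 19.68
tool_pos: [0.4959, 0.1445, 0.1357]
tool_rot: [3.141, 0.0, -3.097]
contact_force: [-0.0, 0.4, -1.8]
opening: 0.0157
grip_force: 55.0
```

Request:
move_arm([
  [0.02,0.2,0,0,0,0],
  [0.04,0.4,0,0,0,0.01],
  [0.06,0.6,0,0,0,0.02],
  [0.08,0.8,0,0,0,0.03],
  [0.1,1,0,0,0,0.04],
  [0.1,1,0,0,0,0.046],
])

```text
time: 20.42
tool_pos: [0.4812, 0.2441, 0.1356]
tool_rot: [3.141, -0.0, 3.043]
contact_force: [0.7, -0.8, -2.1]
opening: 0.0154
grip_force: 55.0
```

```bash
python3 - <<'E'
from h import *
d=cam('top'); rack(d); soaps(d,RK)
K,k=fr(*RK)
rows(spat(np.r_[K(-.108,0),.10],k),spat(np.r_[K(-.108,0),.073],k))
E
```

```text
rack (array([0.5812, 0.2007]), array([0.0893, 0.1054]), 81.83, 323)
t 20.48 [0.4814 0.2432 0.1356] [-3.1414e+00 -1.0000e-04  3.0420e+00] F [ 0.5 -0.4 -2.4] op 0.0154 grip 55.0
[0.062, 0.304, 0.546, -0.0, -0.0, 0.001]
[0.062, 0.304, 0.816, -0.0, -0.0, 0.001]
```

Request:
move_arm([
  [0.01,0.1,0,0,0,0],
  [0.03,0.2,0.1,0,0,0],
  [0.05,0.29,0.25,0,0,0],
  [0.06,0.3,0.4,0,0,0],
  [0.06,0.3,0.48,0,0,0],
  [0.06,0.3,0.54,0,0,0],
  [0.06,0.3,0.6,0,0,0],
  [0.06,0.3,0.66,0,0,0],
  [0.06,0.3,0.73,0,0,0],
  [0.06,0.3,0.81,0,0,0],
  [0.06,0.3,0.81,0,0,0],
])

```text
time: 21.85
tool_pos: [0.4785, 0.2729, 0.0541]
tool_rot: [-3.141, -0.001, 3.042]
contact_force: [0.6, -0.7, -1.6]
opening: 0.0155
grip_force: 55.0
```

Request:
move_arm([
  [0.15,0,0,0,0,0],
  [0.35,0,0,0,0,0],
  [0.6,0,0,0,0,0],
  [0.8,0,0,0,0,0],
  [1,0,0,0,0,0],
  [1,0,0,0,0,0],
])

```text
time: 22.6
tool_pos: [0.3776, 0.2831, 0.0551]
tool_rot: [-3.141, -0.001, 3.043]
contact_force: [0.9, -0.5, -0.9]
opening: 0.0155
grip_force: 55.0
```

```bash
python3 - <<'E'
from h import *
d=cam('top'); rack(d); soaps(d,RK)
T,t=fr(*TR)
rows(spat(np.r_[T(-.22,-.08),.13],t))
E
```

```text
rack (array([0.5855, 0.2621]), array([0.209 , 0.1068]), 84.2, 466)
soap on rack: local [0.0003 0.0798] [0.0552 0.0782] 84.8 0.0669
soap on rack: local [0.0011 0.0011] [0.0562 0.0788] 80.35 0.0668
t 22.65 [0.379  0.2833 0.0552] [3.1411e+00 8.0000e-04 3.0428e+00] F [ 1.1  0.1 -0.8] op 0.0154 grip 55.0
[-0.778, -4.199, -0.559, 0.0, 0.0, -0.046]
```

Two are placed. Next is soap 1.

Request:
move_arm([
  [0.1,0,-0.4,0,0,0],
  [0.1,-0.4,-0.56,0,0,0],
  [0,-0.9,-0.56,0,0,0],
  [-0.1,-1,-0.56,0,0,0],
])

```text
time: 23.15
tool_pos: [0.38, 0.1805, 0.1113]
tool_rot: [3.142, 0.001, 3.039]
contact_force: [0.6, 0.0, -0.9]
opening: 0.0159
grip_force: 55.0
```

Request:
move_arm([
  [-0.1,-0.5,0,0,0,0],
  [-0.2,-1,0,0,0,0],
  [-0.2,-1,0,0,0,0],
])

```text
time: 23.52
tool_pos: [0.3909, 0.0785, 0.1109]
tool_rot: [-3.142, 0.001, 3.036]
contact_force: [0.1, -0.1, -1.9]
opening: 0.0156
grip_force: 55.0
```

Request:
move_arm([
  [-0.1,-0.5,0,0,0,0],
  [-0.2,-1,0,0,0,0],
  [-0.2,-1,0,0,0,0],
])

```text
time: 23.9
tool_pos: [0.4008, -0.0226, 0.1109]
tool_rot: [-3.141, 0.002, 3.038]
contact_force: [-0.7, 0.7, -1.1]
opening: 0.0157
grip_force: 55.0
```

Request:
move_arm([
  [-0.05,-0.5,0,0,0,-0.02],
  [-0.1,-1,0,0,0,-0.046],
  [-0.1,-1,0,0,0,-0.046],
])

```text
time: 24.28
tool_pos: [0.4004, -0.1226, 0.1108]
tool_rot: [-3.141, 0.001, -3.1]
contact_force: [0.5, 1.7, -1.1]
opening: 0.0156
grip_force: 55.0
```

```bash
python3 - <<'E'
from h import *
blade()
T,t=fr(*TR)
rows(spat(np.r_[T(-.22,-.08),.095],t),spat(np.r_[T(-.104,-.08),.095],t))
E
```

```text
blade n 180 x [0.0855 0.1475] y@110 -0.0005 yawdeg 2.56 width 0.0211 z@110 -0.0396 pitchdeg -0.12
t 24.32 [ 0.3998 -0.1209  0.1106] [ 3.1410e+00  3.0000e-04 -3.0993e+00] F [-0.4 -0.3 -1.1] op 0.0156 grip 55.0
[-0.142, -0.22, 0.346, 0.0, 0.0, -0.001]
[-1.302, -0.214, 0.346, 0.0, 0.0, -0.001]
```

Request:
move_arm([
  [-0.07,-0.22,0.2,0,0,0],
  [-0.14,-0.22,0.35,0,0,0],
  [-0.14,-0.22,0.35,0,0,0],
  [-0.3,-0.22,0.35,0,0,0],
  [-0.5,-0.22,0.35,0,0,0],
  [-0.7,-0.22,0.35,0,0,0],
  [-0.9,-0.22,0.35,0,0,0],
  [-0.9,-0.22,0.35,0,0,0],
])

```text
time: 25.32
tool_pos: [0.491, -0.1377, 0.0761]
tool_rot: [-3.142, 0.001, -3.095]
contact_force: [-0.9, -0.3, -1.8]
opening: 0.0153
grip_force: 55.0
```

Request:
move_arm([
  [-0.1,0,0,0,0,0],
  [-0.2,0,0,0,0,0],
  [-0.3,0,0,0,0,0],
  [-0.4,0,0,0,0,0],
  [-0.4,0,0,0,0,0],
])

```text
time: 25.95
tool_pos: [0.5308, -0.1372, 0.0756]
tool_rot: [-3.142, 0.0, -3.097]
contact_force: [-0.2, 0.5, -1.2]
opening: 0.0156
grip_force: 55.0
```

Request:
move_arm([
  [0,0,-0.05,0,0,0],
  [0,0,-0.1,0,0,0],
  [0,0,-0.15,0,0,0],
  [0,0,-0.22,0,0,0],
  [0,0,-0.3,0,0,0],
  [0,0,-0.4,0,0,0],
  [0,0,-0.5,0,0,0],
  [0,0,-0.6,0,0,0],
  [0,0,-0.6,0,0,0],
])

```text
time: 27.08
tool_pos: [0.5306, -0.1374, 0.1367]
tool_rot: [-3.141, 0.002, -3.097]
contact_force: [1.2, -0.3, -2.1]
opening: 0.0158
grip_force: 55.0
```

```bash
python3 - <<'E'
from h import *
K,k=fr(*RK)
load(); d=cam('top'); rack(d); soaps(d,RK)
rows(spat(np.r_[K(-.108,-.08),.115],k))
E
```

```text
soap [[0. 0.]
 [0. 0.]] 0.0 z nan
rack (array([0.5858, 0.2625]), array([0.2088, 0.1069]), 84.23, 482)
soap on rack: local [-0.0001  0.0791] [0.0567 0.0783] 83.31 0.0668
soap on rack: local [0.0011 0.0011] [0.0561 0.0784] 81.63 0.0667
t 27.18 [ 0.5299 -0.1371  0.1356] [ 3.1415e+00 -1.0000e-04 -3.0969e+00] F [ 0.6 -0.4 -2.1] op 0.0155 grip 55.0
[0.449, 3.34, 0.397, 0.0, -0.0, 0.046]
  return _methods._mean(a, axis=axis, dtype=dtype,
  ret = ret.dtype.type(ret / rcount)
```

```bash
python3 - <<'E'
from h import *
d=cam('side'); P=cloud(d); hsv=cv2.cvtColor(d['image'],cv2.COLOR_RGB2HSV)
s=robot.observe(); T=R.from_euler('xyz',s['tool_rot']); S=T*R.from_euler('y',-np.pi); g=s['tool_pos']+T.apply([0,0,-.019])
L=S.inv().apply((P-g).reshape(-1,3)).reshape(P.shape)
m=(L[...,0]>.055)&(L[...,0]<.19)&(abs(L[...,1])<.055)&(L[...,2]>-.05)&(L[...,2]<0)&(hsv[...,0]<45)&(hsv[...,2]>120)
print(m.sum()); q=L[m]
if m.sum()>50: print(np.percentile(q,[1,50,99],axis=0).round(4))
E
```

```text
157
[[ 0.0683 -0.027  -0.035 ]
 [ 0.1222 -0.0236 -0.024 ]
 [ 0.1418 -0.0058 -0.0139]]
```

Request:
move_arm([
  [0,0.1,0,0,0,0],
  [0.03,0.25,0,0,0,0],
  [0.05,0.45,0,0,0,0],
  [0.08,0.65,0,0,0,0],
  [0.11,0.85,0,0,0,0],
  [0.13,1,0,0,0,0],
])

```text
time: 27.98
tool_pos: [0.5122, -0.0362, 0.1358]
tool_rot: [3.141, 0.0, -3.096]
contact_force: [-0.5, -0.3, -3.0]
opening: 0.0157
grip_force: 55.0
```

Request:
move_arm([
  [0.03,0.2,0,0,0,0],
  [0.05,0.4,0,0,0,0],
  [0.08,0.6,0,0,0,0],
  [0.11,0.8,0,0,0,0],
  [0.14,1,0,0,0,0],
])

```text
time: 28.6
tool_pos: [0.4938, 0.0627, 0.1357]
tool_rot: [3.141, 0.0, -3.097]
contact_force: [-0.3, -0.0, -1.5]
opening: 0.0157
grip_force: 55.0
```

Request:
move_arm([
  [0.03,0.2,0,0,0,0],
  [0.05,0.4,0,0,0,0.01],
  [0.08,0.6,0,0,0,0.02],
  [0.11,0.8,0,0,0,0.03],
  [0.14,1,0,0,0,0.04],
  [0.14,1,0,0,0,0.046],
])

```text
time: 29.35
tool_pos: [0.4751, 0.1621, 0.1357]
tool_rot: [3.141, 0.0, 3.043]
contact_force: [-0.8, 0.6, -3.0]
opening: 0.0156
grip_force: 55.0
```

```bash
python3 - <<'E'
from h import *
d=cam('top'); rack(d); soaps(d,RK)
K,k=fr(*RK)
rows(spat(np.r_[K(-.108,-.08),.10],k),spat(np.r_[K(-.108,-.08),.073],k))
E
```

```text
rack (array([0., 0.]), array([0., 0.]), 0.0, 0)
soap on rack: local [0.0182 0.0798] [0.0547 0.0424] 86.03 0.0673
t 29.4 [0.4754 0.1613 0.1357] [-3.1415e+00  1.0000e-04  3.0418e+00] F [ 0.2 -0.1 -2.4] op 0.0151 grip 55.0
[0.085, 0.325, 0.547, -0.0, 0.0, 0.001]
[0.085, 0.325, 0.817, -0.0, 0.0, 0.001]
```

Request:
move_arm([
  [0.02,0.1,0,0,0,0],
  [0.05,0.2,0.1,0,0,0],
  [0.08,0.3,0.25,0,0,0],
  [0.085,0.325,0.4,0,0,0],
  [0.085,0.325,0.48,0,0,0],
  [0.085,0.325,0.54,0,0,0],
  [0.085,0.325,0.6,0,0,0],
  [0.085,0.325,0.66,0,0,0],
  [0.085,0.325,0.73,0,0,0],
  [0.085,0.325,0.81,0,0,0],
  [0.085,0.325,0.81,0,0,0],
])

```text
time: 30.78
tool_pos: [0.4701, 0.1938, 0.0541]
tool_rot: [-3.141, -0.001, 3.042]
contact_force: [0.1, 0.7, -0.7]
opening: 0.0151
grip_force: 55.0
```

Request:
move_arm([
  [0.15,0,0,0,0,0],
  [0.35,0,0,0,0,0],
  [0.6,0,0,0,0,0],
  [0.8,0,0,0,0,0],
  [1,0,0,0,0,0],
  [1,0,0,0,0,0],
])

```text
time: 31.52
tool_pos: [0.3691, 0.2039, 0.055]
tool_rot: [-3.141, -0.001, 3.043]
contact_force: [0.6, -0.2, -0.0]
opening: 0.0155
grip_force: 55.0
```

```bash
python3 - <<'E'
from h import *
d=cam('top'); rack(d); soaps(d,RK)
# tray remeasure: walls
P=cloud(d); hsv=cv2.cvtColor(d['image'],cv2.COLOR_RGB2HSV); x,y,z=P[...,0],P[...,1],P[...,2]
T,t=fr(*TR); l=np.stack([(x-.631)*np.cos(t)+(y+.0521)*np.sin(t),-(x-.631)*np.sin(t)+(y+.0521)*np.cos(t)],-1)
for n,m in (('front',(abs(l[...,0]+.055)<.012)&(abs(l[...,1])<.105)&(abs(l[...,1])>.05)&(abs(z-.047)<.004)),('rear',(abs(l[...,0]-.055)<.012)&(abs(l[...,1])<.105)&(abs(z-.047)<.005)),('L',(abs(l[...,1]-.1145)<.015)&(abs(l[...,0])<.055)&(abs(z-.06)<.004)),('R',(abs(l[...,1]+.1145)<.015)&(abs(l[...,0])<.055)&(abs(z-.06)<.004))):
    m=m&(hsv[...,1]<60); print(n,m.sum(),np.percentile(l[m],[3,50,97],axis=0).round(4).tolist())
rows(spat(np.r_[T(-.24,0),.13],t))
E
```

```text
rack (array([0.5854, 0.2627]), array([0.2101, 0.106 ]), 84.18, 214)
soap on rack: local [0.0002 0.08  ] [0.0579 0.0775] 83.39 0.0668
soap on rack: local [0.0011 0.0009] [0.0559 0.0791] 81.31 0.0667
soap on rack: local [-0.0026 -0.0763] [0.0552 0.0777] 83.39 0.0668
front 137 [[-0.0588, -0.1022], [-0.0549, -0.051], [-0.0508, 0.1024]]
rear 232 [[0.0481, -0.0957], [0.0542, 0.0005], [0.0589, 0.0991]]
L 173 [[-0.0526, 0.1085], [0.0016, 0.1137], [0.0514, 0.1189]]
R 160 [[-0.0511, -0.1194], [-0.0028, -0.1145], [0.0513, -0.1097]]
t 31.57 [0.3707 0.2041 0.0552] [3.1412e+00 9.0000e-04 3.0426e+00] F [ 0.2 -0.  -2.3] op 0.0156 grip 55.0
[-0.469, -2.64, -0.559, 0.0, 0.0, -0.046]
```

All three soaps are flat in their slots. Now the pry.

Request:
move_arm([
  [0.2,0,-0.3,0,0,0],
  [0.2,-0.4,-0.5,0,0,0],
  [0.1,-0.9,-0.56,0,0,0],
  [0,-1,-0.56,0,0,0],
])

```text
time: 32.08
tool_pos: [0.3621, 0.1024, 0.1116]
tool_rot: [3.141, 0.002, 3.039]
contact_force: [-0.5, 0.1, -0.3]
opening: 0.0157
grip_force: 55.0
```

Request:
move_arm([
  [-0.1,-0.5,0,0,0,0],
  [-0.2,-1,0,0,0,0],
  [-0.2,-1,0,0,0,0],
])

```text
time: 32.45
tool_pos: [0.3726, 0.0, 0.1108]
tool_rot: [-3.141, 0.002, 3.036]
contact_force: [-0.1, 0.9, -2.3]
opening: 0.0153
grip_force: 55.0
```

Request:
move_arm([
  [-0.1,-0.3,0,0,0,-0.02],
  [-0.26,-0.64,0,0,0,-0.046],
  [-0.26,-0.64,0,0,0,-0.046],
])

```text
time: 32.83
tool_pos: [0.3921, -0.0645, 0.1107]
tool_rot: [-3.141, 0.002, -3.099]
contact_force: [0.6, 0.6, -1.5]
opening: 0.0158
grip_force: 55.0
```

```bash
python3 - <<'E'
from h import *
T,t=fr(*TR)
blade()
rows(spat(np.r_[T(-.235,0),.0745],t),spat(np.r_[T(-.159,0),.0745],t))
E
```

```text
blade n 267 x [0.0761 0.1479] y@110 0.0003 yawdeg 1.42 width 0.0208 z@110 -0.0396 pitchdeg -0.01
t 32.88 [ 0.3911 -0.0634  0.1105] [ 3.1411 -0.     -3.0988] F [ 0.2  0.3 -1. ] op 0.0156 grip 55.0
[-0.052, 0.001, 0.55, 0.0, -0.0, -0.001]
[-0.812, 0.004, 0.55, 0.0, -0.0, -0.001]
```

Request:
move_arm([
  [-0.03,0,0.3,0,0,0],
  [-0.05,0,0.55,0,0,0],
  [-0.05,0,0.55,0,0,0],
  [-0.15,0,0.55,0,0,0],
  [-0.28,0,0.55,0,0,0],
  [-0.4,0,0.55,0,0,0],
  [-0.4,0,0.55,0,0,0],
])

```text
time: 33.75
tool_pos: [0.4318, -0.0618, 0.056]
tool_rot: [-3.141, 0.002, -3.097]
contact_force: [-0.3, -0.5, -2.0]
opening: 0.0156
grip_force: 55.0
```

Request:
move_arm([
  [-0.08,0,0,0,0,0],
  [-0.16,0,0,0,0,0],
  [-0.25,0,0,0,0,0],
  [-0.33,0,0,0,0,0],
  [-0.41,0,0,0,0,0],
  [-0.41,0,0,0,0,0],
])

```text
time: 34.5
tool_pos: [0.4719, -0.0598, 0.0556]
tool_rot: [-3.142, 0.0, -3.097]
contact_force: [-0.6, -0.9, -2.2]
opening: 0.0154
grip_force: 55.0
```

```bash
python3 - <<'E'
from h import *
rows()
d=cam('side'); cv2.imwrite('pics/side3.png',cv2.resize(d['image'][160:300,210:400,::-1],None,fx=4,fy=4,interpolation=cv2.INTER_CUBIC))
E
```

```text
t 34.5 [ 0.4719 -0.0598  0.0556] [-3.1416e+00  4.0000e-04 -3.0967e+00] F [-0.6 -0.9 -2.2] op 0.0154 grip 55.0
```

View pics/side3.png

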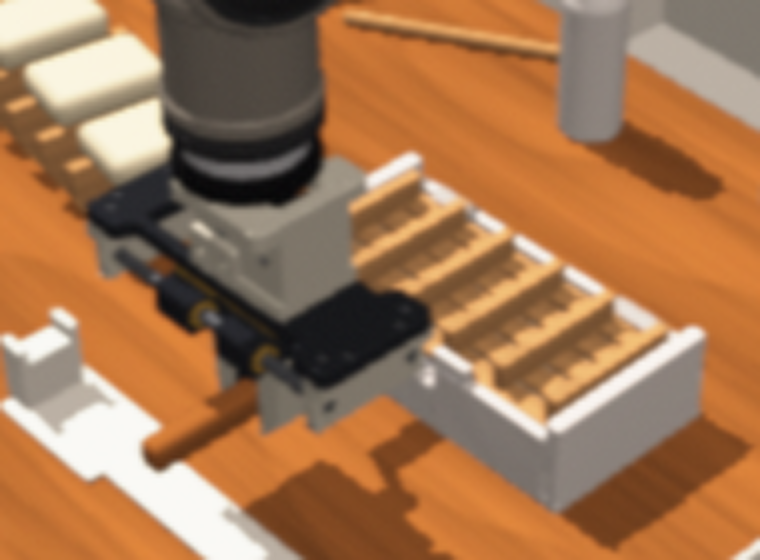

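The blade is in the notch under the front edge (crop 425,370), with no resistance. The grid is empty.

```bash
python3 - <<'E'
from h import *
T,t=fr(*TR)
def g(th):
    th=np.radians(th); s=-.1; n=.0415
    x=s*np.cos(th)-n*np.sin(th); z=s*np.sin(th)+n*np.cos(th)
    return spat(np.r_[T(-.059+x,0),.0305+z],t,th)
rows(*[g(a) for a in (0,2,4,6,8,10,12,14,16,17,18,19)])
E
```

```text
t 34.55 [ 0.4714 -0.0598  0.0556] [ 3.1414e+00 -3.0000e-04 -3.0967e+00] F [-0.8  1.  -1.5] op 0.0155 grip 55.0
[-0.008, 0.002, 0.026, 0.0, -0.0, -0.001]
[-0.001, 0.002, 0.061, 0.0, -0.011, -0.001]
[0.005, 0.002, 0.096, 0.0, -0.022, -0.001]
[0.01, 0.002, 0.132, 0.0, -0.033, -0.001]
[0.014, 0.002, 0.167, 0.0, -0.045, -0.001]
[0.016, 0.002, 0.203, -0.0, -0.056, -0.001]
[0.017, 0.002, 0.239, -0.0, -0.067, -0.001]
[0.017, 0.002, 0.274, -0.0, -0.078, -0.001]
[0.015, 0.002, 0.31, -0.0, -0.089, -0.001]
[0.014, 0.002, 0.328, -0.0, -0.095, -0.001]
[0.013, 0.002, 0.346, -0.0, -0.1, -0.001]
[0.011, 0.002, 0.364, -0.0, -0.106, -0.001]
```

Request:
move_arm([
  [-0.01,0,0.03,0,0,0],
  [0,0,0.06,0,-0.011,0],
  [0.005,0,0.096,0,-0.022,0],
  [0.01,0,0.132,0,-0.033,0],
  [0.014,0,0.167,0,-0.045,0],
  [0.014,0,0.167,0,-0.045,0],
], newtons=60)

```text
time: 35.3
tool_pos: [0.4689, -0.0597, 0.0386]
tool_rot: [3.141, 0.14, -3.098]
contact_force: [-0.3, 0.2, -2.4]
opening: 0.0155
grip_force: 60.0
```

Request:
move_arm([
  [0,0,0,0,0,0],
])

```text
time: 35.42
tool_pos: [0.4702, -0.06, 0.0392]
tool_rot: [-3.142, 0.141, -3.097]
contact_force: [0.2, 0.4, -2.5]
opening: 0.0155
grip_force: 60.0
```

```bash
cat >> h.py <<'E'
def gridz():
    d=cam('top'); P=cloud(d); T,t=fr(*TR); x,y,z=P[...,0]-TR[0][0],P[...,1]-TR[0][1],P[...,2]
    a=x*np.cos(t)+y*np.sin(t); b=-x*np.sin(t)+y*np.cos(t)
    hsv=cv2.cvtColor(d['image'],cv2.COLOR_RGB2HSV)
    for yy in (-.1,-.06,-.02,.02,.06,.1):
        m=(abs(b-yy)<.0045)&(abs(a)<.046)&(z>.05)&(z<.09)&(hsv[...,1]>60)
        if m.sum()>15:
            p=np.polyfit(a[m],z[m],1); print('rib',yy,m.sum(),'z front',np.polyval(p,-.045).round(4),'rear',np.polyval(p,.045).round(4),'x',np.percentile(a[m],[2,98]).round(4))
E
python3 - <<'E'
from h import *
gridz()
T,t=fr(*TR)
def g(th):
    th=np.radians(th); s=-.1; n=.0415
    x=s*np.cos(th)-n*np.sin(th); z=s*np.sin(th)+n*np.cos(th)
    return spat(np.r_[T(-.059+x,0),.0305+z],t,th)
rows(*[g(a) for a in (8,10,12,14,16,17,18,19)])
E
```

```text
rib -0.1 121 z front 0.0611 rear 0.0604 x [-0.0441  0.0429]
rib -0.06 115 z front 0.0598 rear 0.0621 x [-0.0435  0.0416]
rib -0.02 114 z front 0.0615 rear 0.0608 x [-0.0446  0.0433]
rib 0.02 110 z front 0.061 rear 0.0616 x [-0.0439  0.0434]
rib 0.06 114 z front 0.0618 rear 0.0602 x [-0.0442  0.0427]
rib 0.1 115 z front 0.0604 rear 0.0614 x [-0.0443  0.0427]
t 35.48 [ 0.4703 -0.06    0.0392] [-3.1415  0.1413 -3.0969] F [-0.3  0.7 -1.7] op 0.0155 grip 60.0
[0.003, 0.004, 0.003, -0.0, 0.001, -0.001]
[0.01, 0.004, 0.038, -0.0, -0.011, -0.001]
[0.016, 0.004, 0.073, -0.0, -0.022, -0.001]
[0.021, 0.004, 0.108, -0.0, -0.033, -0.001]
[0.024, 0.004, 0.144, -0.0, -0.044, -0.001]
[0.026, 0.004, 0.162, -0.0, -0.049, -0.001]
[0.027, 0.004, 0.18, -0.0, -0.055, -0.001]
[0.028, 0.004, 0.198, -0.0, -0.061, -0.001]
```

Contact is just about to begin. I'll lever on to 16°.

Request:
move_arm([
  [0.01,0,0.038,0,-0.011,0],
  [0.016,0,0.073,0,-0.022,0],
  [0.021,0,0.108,0,-0.033,0],
  [0.024,0,0.144,0,-0.044,0],
  [0.024,0,0.144,0,-0.044,0],
  [0.024,0,0.144,0,-0.044,0],
])

```text
time: 36.22
tool_pos: [0.4701, -0.06, 0.0246]
tool_rot: [-3.142, 0.28, -3.097]
contact_force: [-0.4, -0.1, -1.7]
opening: 0.0155
grip_force: 60.0
```

```bash
python3 - <<'E'
from h import *
gridz()
T,t=fr(*TR)
def g(th):
    th=np.radians(th); s=-.1; n=.0415
    x=s*np.cos(th)-n*np.sin(th); z=s*np.sin(th)+n*np.cos(th)
    return spat(np.r_[T(-.059+x,0),.0305+z],t,th)
rows(*[g(a) for a in (8,12,16,17,18,19)])
E
```

```text
rib -0.1 131 z front 0.0665 rear 0.0618 x [-0.0437  0.0433]
rib -0.06 122 z front 0.067 rear 0.0624 x [-0.0433  0.042 ]
rib -0.02 120 z front 0.0659 rear 0.0638 x [-0.0447  0.0442]
rib 0.02 119 z front 0.066 rear 0.0637 x [-0.0443  0.0433]
rib 0.06 119 z front 0.0676 rear 0.0622 x [-0.0434  0.0453]
rib 0.1 128 z front 0.0644 rear 0.0639 x [-0.0437  0.0444]
t 36.27 [ 0.4701 -0.06    0.0246] [-3.1415  0.2797 -3.0967] F [-0.7  0.4 -2.6] op 0.0155 grip 60.0
[-0.039, 0.003, -0.137, -0.0, 0.045, -0.001]
[-0.016, 0.003, -0.069, -0.0, 0.022, -0.001]
[0.002, 0.003, 0.0, -0.0, 0.0, -0.001]
[0.006, 0.003, 0.018, -0.0, -0.005, -0.001]
[0.01, 0.003, 0.035, -0.0, -0.011, -0.001]
[0.013, 0.003, 0.053, -0.0, -0.017, -0.001]
```

Request:
move_arm([
  [0.004,0,0.01,0,-0.003,0],
  [0.008,0,0.02,0,-0.008,0],
  [0.01,0,0.035,0,-0.012,0],
  [0.012,0,0.044,0,-0.015,0],
  [0.012,0,0.044,0,-0.015,0],
])

```text
time: 36.9
tool_pos: [0.4723, -0.062, 0.0273]
tool_rot: [3.133, 0.318, -3.097]
contact_force: [-0.1, 1.1, -2.6]
opening: 0.0153
grip_force: 60.0
```

```bash
python3 - <<'E'
from h import *
rows()
gridz()
d=cam('side'); cv2.imwrite('pics/side4.png',cv2.resize(d['image'][160:300,210:400,::-1],None,fx=4,fy=4,interpolation=cv2.INTER_CUBIC))
E
```

```text
t 36.9 [ 0.4723 -0.062   0.0273] [ 3.1332  0.3177 -3.0968] F [-0.1  1.1 -2.6] op 0.0153 grip 60.0
rib -0.1 139 z front 0.0745 rear 0.0626 x [-0.0445  0.0434]
rib -0.06 128 z front 0.0744 rear 0.064 x [-0.0435  0.0441]
rib -0.02 122 z front 0.0737 rear 0.0653 x [-0.044   0.0432]
rib 0.02 112 z front 0.0752 rear 0.0653 x [-0.0441  0.0434]
rib 0.06 112 z front 0.0756 rear 0.066 x [-0.0452  0.0447]
rib 0.1 98 z front 0.0776 rear 0.0643 x [-0.0431  0.0448]
```

View pics/side4.png

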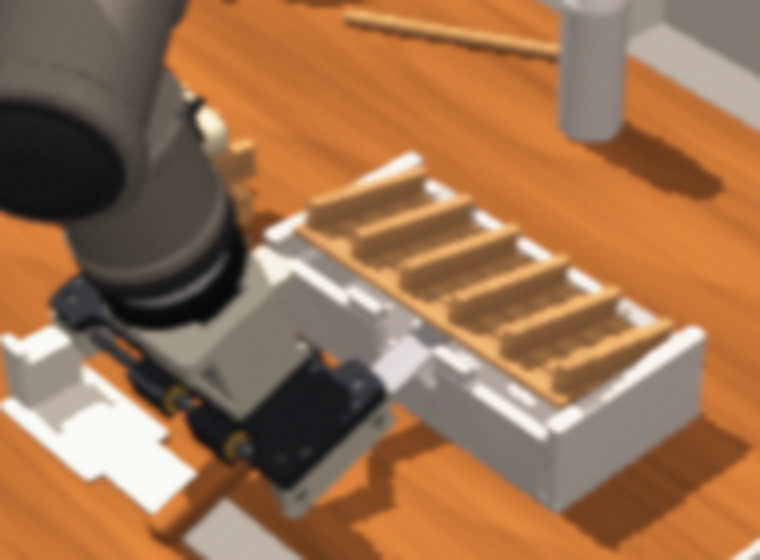

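The front edge has popped up past the catches (crop 430,320) with the blade still under it.

Request:
move_arm([
  [0.012,0,-0.01,0,0.01,0],
  [0.012,0,-0.05,0,0.02,0],
  [0,0,-0.07,0,0.03,0],
  [0,0,-0.07,0,0.03,0],
])

```text
time: 37.5
tool_pos: [0.4709, -0.0624, 0.0342]
tool_rot: [3.134, 0.225, -3.096]
contact_force: [-0.0, -0.3, -3.2]
opening: 0.0156
grip_force: 60.0
```

```bash
python3 - <<'E'
from h import *
T,t=fr(*TR)
print(robot.observe()['qpos'].round(3)); gridz()
def g(th):
    th=np.radians(th); s=-.1; n=.0415
    x=s*np.cos(th)-n*np.sin(th); z=s*np.sin(th)+n*np.cos(th)
    return spat(np.r_[T(-.059+x,0),.0305+z],t,th)
rows(*[g(a) for a in (0,2,4,8,12,16)])
E
```

```text
[-0.358  0.442  2.081  0.231  0.424 -2.177]
rib -0.1 123 z front 0.0677 rear 0.0625 x [-0.0433  0.0438]
rib -0.06 120 z front 0.0665 rear 0.0633 x [-0.0437  0.0428]
rib -0.02 117 z front 0.0654 rear 0.0635 x [-0.0446  0.0437]
rib 0.02 113 z front 0.0668 rear 0.0638 x [-0.0448  0.0443]
rib 0.06 107 z front 0.0684 rear 0.0633 x [-0.0435  0.0439]
rib 0.1 103 z front 0.0676 rear 0.0639 x [-0.0446  0.0429]
t 37.55 [ 0.4706 -0.0623  0.034 ] [ 3.1339  0.2248 -3.0959] F [-0.2  0.2 -3.1] op 0.0159 grip 60.0
[-0.059, 0.028, -0.181, 0.002, 0.072, -0.0]
[-0.044, 0.028, -0.149, 0.002, 0.06, -0.0]
[-0.031, 0.028, -0.116, 0.002, 0.049, -0.0]
[-0.007, 0.027, -0.049, 0.002, 0.027, -0.0]
[0.012, 0.027, 0.02, 0.002, 0.005, -0.0]
[0.027, 0.026, 0.091, 0.002, -0.017, -0.0]
```

```bash
python3 - <<'E'
from h import *
d=cam('side'); cv2.imwrite('pics/side5.png',cv2.resize(d['image'][185:290,270:390,::-1],None,fx=5.5,fy=5.5,interpolation=cv2.INTER_CUBIC))
E
```

```text
(no output)
```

View pics/side5.png

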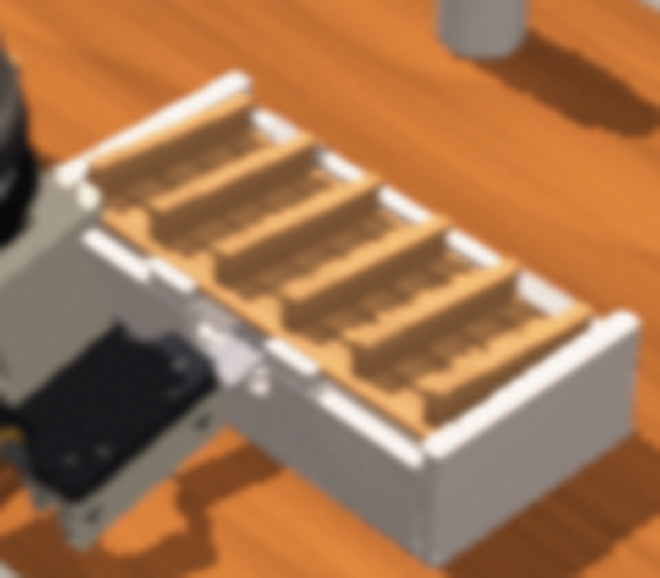

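The picture doesn't settle whether the catches at (170,270) and (290,360) are under the edge. I'll lower the blade and measure.

Request:
move_arm([
  [0,0.01,-0.02,0,0.01,0],
  [-0.01,0.02,-0.05,0,0.027,0],
  [-0.02,0.028,-0.085,0,0.04,0],
  [-0.03,0.028,-0.116,0,0.049,0],
  [-0.03,0.028,-0.116,0,0.049,0],
])

```text
time: 38.22
tool_pos: [0.4712, -0.0596, 0.0461]
tool_rot: [3.134, 0.072, -3.095]
contact_force: [-0.1, -0.5, -1.9]
opening: 0.0156
grip_force: 60.0
```

```bash
python3 - <<'E'
from h import *
gridz(); blade()
T,t=fr(*TR)
def g(th,s=-.085):
    th=np.radians(th); n=.0415
    x=s*np.cos(th)-n*np.sin(th); z=s*np.sin(th)+n*np.cos(th)
    return spat(np.r_[T(-.059+x,0),.0305+z],t,th)
rows(g(0),*[g(a) for a in (4,6,8,10,12,14,16,17)])
E
```

```text
rib -0.1 126 z front 0.0667 rear 0.0621 x [-0.0437  0.0436]
rib -0.06 126 z front 0.0659 rear 0.0633 x [-0.0439  0.0439]
rib -0.02 115 z front 0.0659 rear 0.0637 x [-0.0442  0.0442]
rib 0.02 110 z front 0.0656 rear 0.064 x [-0.045   0.0434]
rib 0.06 111 z front 0.0669 rear 0.0629 x [-0.0437  0.0436]
rib 0.1 109 z front 0.0666 rear 0.0639 x [-0.0438  0.0444]
blade n 303 x [0.0749 0.1696] y@110 -0.0001 yawdeg -0.42 width 0.0415 z@110 -0.0368 pitchdeg 10.09
t 38.33 [ 0.4702 -0.0595  0.0457] [ 3.1335  0.0704 -3.095 ] F [ 1.3 -0.3 -0.9] op 0.0155 grip 60.0
[-0.174, -0.001, -0.061, 0.003, 0.022, 0.0]
[-0.156, -0.001, -0.002, 0.003, 0.0, -0.0]
[-0.149, -0.002, 0.028, 0.003, -0.011, -0.0]
[-0.143, -0.002, 0.058, 0.003, -0.022, -0.0]
[-0.137, -0.002, 0.088, 0.003, -0.033, -0.0]
[-0.133, -0.002, 0.118, 0.003, -0.044, -0.0]
[-0.13, -0.003, 0.149, 0.003, -0.055, -0.0]
[-0.128, -0.003, 0.179, 0.003, -0.066, -0.0]
[-0.127, -0.003, 0.195, 0.003, -0.072, -0.0]
```

```bash
python3 - <<'E'
from h import *
s=robot.observe(); T=R.from_euler('xyz',s['tool_rot']); S=T*R.from_euler('y',-np.pi); g=s['tool_pos']+T.apply([0,0,-.019])
for n in('top','side'):
    d=cam(n); P=cloud(d); L=S.inv().apply((P-g).reshape(-1,3)).reshape(P.shape)
    m=(L[...,0]>.066)&(L[...,0]<.095)&(abs(L[...,1])<.010)&(abs(L[...,2]+.04)<.02)
    q=L[m]; print(n,len(q)); 
    if len(q)>10: p=np.polyfit(q[:,0],q[:,2],1); print(np.degrees(p[0]),np.polyval(p,[.066,.08,.095]))
    # handle rear top
    m=(L[...,0]>-.075)&(L[...,0]<-.02)&(abs(L[...,1])<.007)&(abs(L[...,2])<.03)
    q=L[m]; print(' handle',len(q)); 
    if len(q)>10: p=np.polyfit(q[:,0],q[:,2],1); print(np.degrees(p[0]),np.polyval(p,[-.07,-.03]))
E
```

```text
top 60
-0.7100703319530668 [-0.03942718 -0.03960069 -0.03978658]
 handle 45
1.0431516404728536 [0.00806018 0.00878844]
side 0
 handle 173
0.5783829824376312 [0.00711923 0.00752302]
```

The blade hasn't slipped, and the grid is hanging about 6 mm up, not yet resting on the catches. I'll insert deeper and lever again.

Request:
move_arm([
  [-0.08,0,0,0.001,0,0],
  [-0.156,0,0,0.003,0,0],
  [-0.149,0,0.028,0.003,-0.011,0],
  [-0.143,0,0.058,0.003,-0.022,0],
  [-0.137,0,0.088,0.003,-0.033,0],
  [-0.133,0,0.118,0.003,-0.044,0],
  [-0.133,0,0.118,0.003,-0.044,0],
  [-0.133,0,0.118,0.003,-0.044,0],
])

```text
time: 39.42
tool_pos: [0.4844, -0.0587, 0.035]
tool_rot: [-3.14, 0.207, -3.095]
contact_force: [-1.5, 0.1, -1.3]
opening: 0.0153
grip_force: 60.0
```

```bash
python3 - <<'E'
from h import *
gridz(); print(robot.observe()['qpos'].round(3))
T,t=fr(*TR)
def g(th,s=-.085):
    th=np.radians(th); n=.0415
    x=s*np.cos(th)-n*np.sin(th); z=s*np.sin(th)+n*np.cos(th)
    return spat(np.r_[T(-.059+x,0),.0305+z],t,th)
rows(*[g(a) for a in (12,13,14,15,16)])
E
```

```text
rib -0.1 134 z front 0.0669 rear 0.0622 x [-0.0444  0.0437]
rib -0.06 124 z front 0.0666 rear 0.0637 x [-0.0439  0.0435]
rib -0.02 120 z front 0.0664 rear 0.0642 x [-0.0446  0.0434]
rib 0.02 113 z front 0.068 rear 0.0638 x [-0.0442  0.0431]
rib 0.06 110 z front 0.0695 rear 0.0627 x [-0.0441  0.0433]
rib 0.1 109 z front 0.0683 rear 0.0641 x [-0.0443  0.0428]
[-0.327  0.459  2.033  0.166  0.461 -2.086]
t 39.48 [ 0.4845 -0.0587  0.035 ] [-3.1402  0.207  -3.0951] F [-2.3  0.4 -1.4] op 0.0153 grip 60.0
[0.002, -0.002, 0.002, -0.0, -0.001, -0.0]
[0.006, -0.002, 0.017, -0.0, -0.006, -0.0]
[0.009, -0.002, 0.031, -0.0, -0.012, -0.0]
[0.013, -0.002, 0.046, -0.0, -0.017, -0.0]
[0.016, -0.002, 0.062, -0.0, -0.023, -0.0]
```

Request:
move_arm([
  [0.006,0,0.017,0,-0.006,0],
  [0.009,0,0.031,0,-0.012,0],
  [0.013,0,0.046,0,-0.017,0],
  [0.013,0,0.046,0,-0.017,0],
  [0.013,0,0.046,0,-0.017,0],
])

```text
time: 40.1
tool_pos: [0.4841, -0.0589, 0.0303]
tool_rot: [-3.14, 0.261, -3.095]
contact_force: [-0.9, -0.2, -1.2]
opening: 0.0151
grip_force: 60.0
```

```bash
python3 - <<'E'
from h import *
gridz(); print(robot.observe()['qpos'].round(3))
T,t=fr(*TR)
def g(th,s=-.085):
    th=np.radians(th); n=.0415
    x=s*np.cos(th)-n*np.sin(th); z=s*np.sin(th)+n*np.cos(th)
    return spat(np.r_[T(-.059+x,0),.0305+z],t,th)
rows(*[g(a) for a in (15,16,17)],g(15,-.091),g(15,-.097))
E
```

```text
rib -0.1 138 z front 0.0705 rear 0.0635 x [-0.0443  0.0445]
rib -0.06 131 z front 0.07 rear 0.0645 x [-0.0448  0.0439]
rib -0.02 119 z front 0.0704 rear 0.0648 x [-0.0446  0.0415]
rib 0.02 114 z front 0.0713 rear 0.0654 x [-0.0454  0.0425]
rib 0.06 110 z front 0.0737 rear 0.0649 x [-0.0446  0.0445]
rib 0.1 107 z front 0.0733 rear 0.0651 x [-0.045   0.0445]
[-0.342  0.457  2.084  0.27   0.37  -2.2  ]
t 40.15 [ 0.4842 -0.0588  0.0303] [-3.14    0.2612 -3.0952] F [-1.  -1.  -2.7] op 0.0154 grip 60.0
[-0.001, -0.001, 0.001, -0.001, -0.0, -0.0]
[0.003, -0.001, 0.016, -0.001, -0.006, -0.0]
[0.007, -0.001, 0.031, -0.001, -0.011, -0.0]
[0.059, -0.001, 0.001, -0.001, -0.0, -0.0]
[0.119, -0.001, 0.001, -0.001, -0.0, -0.0]
```

Request:
move_arm([
  [-0.005,0,-0.02,0,0,0],
  [-0.01,0,-0.04,0,0,0],
  [-0.016,0,-0.058,0,0,0],
  [-0.016,0,-0.058,0,0,0],
])

```text
time: 40.65
tool_pos: [0.4844, -0.0589, 0.0365]
tool_rot: [-3.14, 0.262, -3.095]
contact_force: [0.5, 0.0, -2.5]
opening: 0.0153
grip_force: 60.0
```

```bash
python3 - <<'E'
from h import *
gridz(); rows()
E
```

```text
rib -0.1 140 z front 0.0815 rear 0.0632 x [-0.0438  0.0444]
rib -0.06 128 z front 0.0803 rear 0.0649 x [-0.0446  0.0435]
rib -0.02 120 z front 0.0808 rear 0.0655 x [-0.0443  0.0426]
rib 0.02 118 z front 0.0802 rear 0.0678 x [-0.044   0.0432]
rib 0.06 111 z front 0.0833 rear 0.0673 x [-0.0439  0.0444]
rib 0.1 106 z front 0.083 rear 0.0678 x [-0.0446  0.0437]
t 40.7 [ 0.4843 -0.0589  0.0364] [-3.1399  0.2616 -3.0952] F [-0.3  0.3 -3.4] op 0.0155 grip 60.0
```

Request:
move_arm([
  [0.03,0,-0.008,0,0,0],
  [0.058,0,-0.016,0,0,0],
  [0.058,0,-0.016,0,0,0],
])

```text
time: 41.08
tool_pos: [0.4778, -0.0591, 0.0363]
tool_rot: [-3.14, 0.261, -3.096]
contact_force: [0.1, -0.5, -2.7]
opening: 0.0154
grip_force: 60.0
```

```bash
python3 - <<'E'
from h import *
gridz(); rows()
E
```

```text
rib -0.1 138 z front 0.0725 rear 0.0701 x [-0.0443  0.0374]
rib -0.06 123 z front 0.0722 rear 0.0721 x [-0.0437  0.0369]
rib -0.02 119 z front 0.0723 rear 0.0721 x [-0.0441  0.0351]
rib 0.02 109 z front 0.0737 rear 0.0724 x [-0.044   0.0359]
rib 0.06 98 z front 0.075 rear 0.0746 x [-0.0431  0.0368]
rib 0.1 103 z front 0.0747 rear 0.0745 x [-0.0437  0.0369]
t 41.12 [ 0.4781 -0.0591  0.0364] [-3.14    0.2613 -3.0954] F [ 0.1  0.2 -3.2] op 0.0155 grip 60.0
```

The grid has been drawn about 7 mm forward and sits about 11 mm up at both edges. I'll lower the blade out.

```bash
python3 - <<'E'
from h import *
T,t=fr(*TR)
def g(th,s=-.085):
    th=np.radians(th); n=.0415
    x=s*np.cos(th)-n*np.sin(th); z=s*np.sin(th)+n*np.cos(th)
    return spat(np.r_[T(-.059+x,0),.0315+z],t,th)
rows(g(15,-.0915),g(12,-.0915),g(8,-.0915),g(4,-.0915),g(2,-.0915),g(1,-.13),g(0,-.18))
E
```

```text
t 41.12 [ 0.4781 -0.0591  0.0364] [-3.14    0.2613 -3.0954] F [ 0.1  0.2 -3.2] op 0.0155 grip 60.0
[0.019, -0.001, 0.065, -0.001, -0.0, -0.0]
[0.006, -0.001, 0.018, -0.001, 0.017, -0.0]
[-0.015, -0.001, -0.044, -0.001, 0.039, -0.0]
[-0.041, -0.001, -0.105, -0.001, 0.061, -0.0]
[-0.055, -0.001, -0.135, -0.001, 0.072, -0.0]
[0.311, -0.001, -0.242, -0.001, 0.078, -0.0]
[0.784, -0.002, -0.392, -0.001, 0.083, -0.0]
```

Request:
move_arm([
  [0.01,0,0.03,0,0,0],
  [0.018,0,0.055,0,0.002,0],
  [0.006,0,0.018,0,0.017,0],
  [-0.005,0,-0.015,0,0.028,0],
  [-0.015,0,-0.044,0,0.039,0],
  [-0.041,0,-0.105,0,0.061,0],
  [-0.041,0,-0.105,0,0.061,0],
])

```text
time: 42.0
tool_pos: [0.4814, -0.0593, 0.0481]
tool_rot: [-3.139, 0.073, -3.095]
contact_force: [1.2, 0.5, -1.0]
opening: 0.0153
grip_force: 60.0
```

```bash
python3 - <<'E'
from h import *
gridz(); rows()
E
```

```text
rib -0.1 120 z front 0.0707 rear 0.0601 x [-0.0447  0.0376]
rib -0.06 114 z front 0.0707 rear 0.061 x [-0.0434  0.0379]
rib -0.02 106 z front 0.069 rear 0.064 x [-0.0436  0.0391]
rib 0.02 101 z front 0.0722 rear 0.0609 x [-0.0439  0.0385]
rib 0.06 98 z front 0.0735 rear 0.0605 x [-0.0446  0.0376]
rib 0.1 94 z front 0.0744 rear 0.0601 x [-0.0431  0.0403]
t 42.05 [ 0.4803 -0.059   0.0476] [-3.1397  0.0721 -3.095 ] F [-0.1 -0.2 -1. ] op 0.0153 grip 60.0
```

The front edge now holds at about +11 mm by itself. I'll withdraw.

```bash
python3 - <<'E'
from h import *
T,t=fr(*TR)
def g(th,s):
    th=np.radians(th); n=.0415
    x=s*np.cos(th)-n*np.sin(th); z=s*np.sin(th)+n*np.cos(th)
    return spat(np.r_[T(-.059+x,0),.0325+z],t,th)
rows(g(3,-.10),g(2,-.12),g(0.5,-.145),g(0,-.17),g(0,-.185))
E
```

```text
t 42.05 [ 0.4803 -0.059   0.0476] [-3.1397  0.0721 -3.095 ] F [-0.1 -0.2 -1. ] op 0.0153 grip 60.0
[0.09, -0.001, -0.028, -0.001, 0.006, -0.0]
[0.285, -0.001, -0.053, -0.001, 0.012, -0.0]
[0.527, -0.001, -0.1, -0.001, 0.02, -0.0]
[0.774, -0.001, -0.13, -0.001, 0.023, -0.0]
[0.923, -0.001, -0.141, -0.001, 0.023, -0.0]
```

Request:
move_arm([
  [0.09,0,-0.028,0,0.006,0],
  [0.19,0,-0.04,0,0.009,0],
  [0.285,0,-0.053,0,0.012,0],
  [0.4,0,-0.075,0,0.016,0],
  [0.527,0,-0.1,0,0.02,0],
  [0.65,0,-0.115,0,0.022,0],
  [0.774,0,-0.13,0,0.023,0],
  [0.923,0,-0.141,0,0.023,0],
  [0.923,0,-0.141,0,0.023,0],
])

```text
time: 43.18
tool_pos: [0.3851, -0.0631, 0.0552]
tool_rot: [-3.14, -0.003, -3.096]
contact_force: [-0.4, 0.4, -2.5]
opening: 0.0156
grip_force: 60.0
```

```bash
python3 - <<'E'
from h import *
gridz(); blade()
y=1.619-np.pi
rows(spat((.4265,.0269,.13),y),spat((.4265,.0269,.0457),y))
E
```

```text
rib -0.1 123 z front 0.0706 rear 0.0599 x [-0.0449  0.0377]
rib -0.06 112 z front 0.0701 rear 0.0613 x [-0.0432  0.0379]
rib -0.02 107 z front 0.0687 rear 0.0634 x [-0.0435  0.0369]
rib 0.02 100 z front 0.0724 rear 0.0613 x [-0.0443  0.038 ]
rib 0.06 98 z front 0.0737 rear 0.0611 x [-0.0448  0.0372]
rib 0.1 98 z front 0.0739 rear 0.0607 x [-0.0449  0.0382]
blade n 259 x [0.0727 0.1478] y@110 0.0002 yawdeg 1.17 width 0.021 z@110 -0.0395 pitchdeg 0.18
t 43.27 [ 0.3868 -0.0635  0.0553] [-3.1397e+00 -1.6000e-03 -3.0961e+00] F [-0.4  0.2 -0.9] op 0.0152 grip 60.0
[-0.437, 0.884, -0.559, -0.001, 0.0, 0.499]
[-0.438, 0.885, 0.284, -0.001, 0.0, 0.499]
```

Request:
move_arm([
  [0,0,-0.3,0,0,0],
  [0,0,-0.56,0,0,0],
  [-0.44,0.88,-0.56,0,0,0.5],
  [-0.44,0.88,-0.56,0,0,0.5],
  [-0.44,0.88,-0.56,0,0,0.5],
  [-0.44,0.88,-0.56,0,0,0.5],
  [-0.44,0.88,-0.56,0,0,0.5],
  [-0.44,0.88,-0.56,0,0,0.5],
  [-0.44,0.88,-0.56,0,0,0.5],
  [-0.44,0.88,-0.56,0,0,0.5],
  [-0.44,0.88,-0.56,0,0,0.5],
  [-0.44,0.88,-0.56,0,0,0.5],
])

```text
time: 44.78
tool_pos: [0.427, 0.0268, 0.1109]
tool_rot: [-3.14, 0.002, 1.618]
contact_force: [-0.4, 0.5, -1.3]
opening: 0.0151
grip_force: 60.0
```

```bash
python3 - <<'E'
from h import *
blade()
y=1.619-np.pi
rows(spat((.4265,.0269,.08),y),spat((.4265,.0269,.0462),y))
E
```

```text
blade n 314 x [0.0679 0.1472] y@110 0.0004 yawdeg 0.12 width 0.0215 z@110 -0.0395 pitchdeg 0.28
t 44.83 [0.4269 0.0268 0.1109] [-3.1394e+00  1.5000e-03  1.6195e+00] F [ 0.2  0.  -1.1] op 0.0159 grip 60.0
[0.002, -0.003, 0.499, -0.001, 0.0, 0.0]
[0.003, -0.002, 0.837, -0.001, 0.0, 0.0]
```

Request:
move_arm([
  [0,0,0.3,0,0,0],
  [0,0,0.55,0,0,0],
  [0,0,0.68,0,0,0],
  [0,0,0.76,0,0,0],
  [0,0,0.84,0,0,0],
  [0,0,0.84,0,0,0],
])

```text
time: 45.58
tool_pos: [0.4268, 0.0266, 0.027]
tool_rot: [-3.14, 0.002, 1.617]
contact_force: [0.5, 0.5, -1.9]
opening: 0.0153
grip_force: 60.0
```

Request:
move_arm([
  [0,0,0,0,0,0],
  [0,0,0,0,0,0],
  [0,0,0,0,0,0],
  [0,0,0,0,0,0],
  [0,0,0,0,0,0],
  [0,0,-0.3,0,0,0],
  [0,0,-0.8,0,0,0],
  [0,0,-1,0,0,0],
], fingers=0.3)

```text
time: 46.58
tool_pos: [0.4276, 0.0267, 0.1293]
tool_rot: [3.14, 0.002, 1.617]
contact_force: [-0.4, -0.4, -0.8]
opening: 0.0596
grip_force: 0.0
```

```bash
python3 - <<'E'
from h import *
rows(); gridz()
d=cam('top'); soaps(d,RK); P=cloud(d); x,y,z=P[...,0],P[...,1],P[...,2]
m=(z>.035)&(z<.07)&(y<-.26)&(x>.4)&(x<.76)&(y>-.48); n,l,st,_=cv2.connectedComponentsWithStats(m.astype(np.uint8)); i=1+np.argmax(st[1:,4]); print('basin',rect(P,l==i))
save(d,'top4.png')
d=cam('side'); cv2.imwrite('pics/side6.png',cv2.resize(d['image'][150:330,180:420,::-1],None,fx=3.2,fy=3.2,interpolation=cv2.INTER_CUBIC))
E
```

```text
t 46.58 [0.4276 0.0267 0.1293] [3.1403e+00 2.2000e-03 1.6168e+00] F [-0.4 -0.4 -0.8] op 0.0596 grip 0.0
rib -0.1 122 z front 0.0707 rear 0.0614 x [-0.0445  0.0378]
rib -0.06 117 z front 0.071 rear 0.0608 x [-0.0452  0.0378]
rib -0.02 108 z front 0.0691 rear 0.0631 x [-0.044   0.0393]
rib 0.02 103 z front 0.0715 rear 0.0611 x [-0.0435  0.038 ]
rib 0.06 98 z front 0.074 rear 0.0602 x [-0.0448  0.0379]
rib 0.1 95 z front 0.0751 rear 0.0603 x [-0.0437  0.0384]
soap on rack: local [0.0005 0.0797] [0.0552 0.0772] 84.11 0.0667
soap on rack: local [0.0012 0.0002] [0.056 0.08 ] 83.75 0.067
soap on rack: local [-0.0025 -0.0765] [0.0553 0.0781] 82.55 0.0669
basin (array([ 0.5756, -0.3684]), array([0.27  , 0.1518]), 1.98, 983)
```

View pics/side6.png

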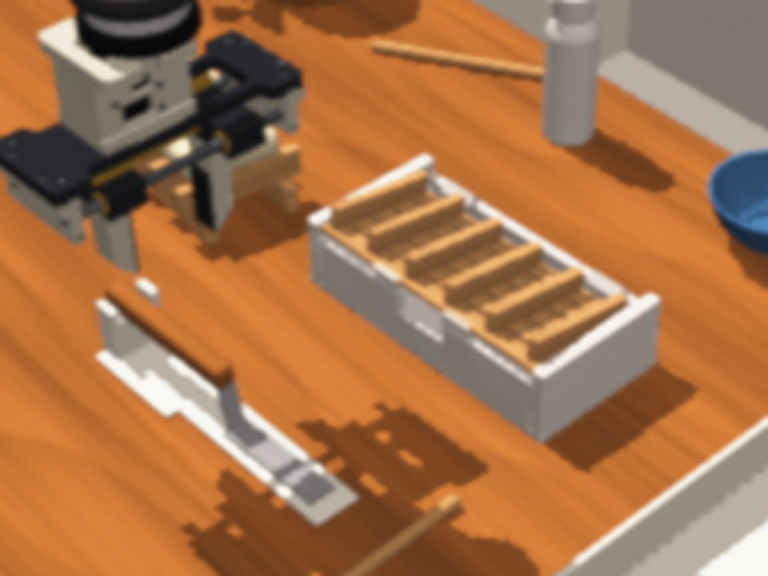

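The spatula is back on its rest at crop (190,370). The grid's front edge rests up over the front wall, and the rear is seated but drawn forward. Next I grasp the rib at y=20.

```bash
cat >> h.py <<'E'
def ribs():
    d=cam('top'); P=cloud(d); T,t=fr(*TR); x,y,z=P[...,0]-TR[0][0],P[...,1]-TR[0][1],P[...,2]
    a=x*np.cos(t)+y*np.sin(t); b=-x*np.sin(t)+y*np.cos(t)
    m0=(abs(a)<.06)&(z>.0575)&(z<.09)
    for yy in (-.06,-.02,.02,.06):
        m=m0&(abs(b-yy)<.016)
        w=np.polyfit(a[m],b[m],1); print('rib',yy,m.sum(),'y',np.median(b[m]).round(4),'yaw',np.degrees(w[0]).round(2),'x',np.percentile(a[m],[2,98]).round(4),'z',np.median(z[m]).round(4))
E
python3 - <<'E'
from h import *
ribs(); T,t=fr(*TR)
rows(spat(np.r_[T(-.006,.02),.15],t,0))
E
```

```text
rib -0.06 141 y -0.0606 yaw -0.43 x [-0.0554  0.0381] z 0.0664
rib -0.02 144 y -0.0212 yaw 1.19 x [-0.0568  0.039 ] z 0.0661
rib 0.02 142 y 0.0192 yaw -0.76 x [-0.0567  0.0367] z 0.0659
rib 0.06 141 y 0.0586 yaw 0.6 x [-0.0553  0.0372] z 0.0663
t 46.77 [0.4263 0.0268 0.1265] [-3.1390e+00  1.6000e-03  1.6167e+00] F [ 0.9 -0.3 -0. ] op 0.0598 grip 0.0
[-0.682, 1.948, -0.049, -0.001, -0.0, -0.5]
```

Request:
move_arm([
  [-0.3,0.5,-0.2,0,0,0],
  [-0.5,1,-0.2,0,0,0],
  [-0.5,1,-0.2,0,0,0],
], fingers=-0.52)

```text
time: 47.15
tool_pos: [0.5307, -0.0199, 0.1445]
tool_rot: [-3.138, 0.001, 1.615]
contact_force: [-0.7, 0.4, -0.3]
opening: 0.0343
grip_force: 0.0
```

Request:
move_arm([
  [-0.18,0.9,0,0,0,-0.1],
  [-0.18,0.92,0,0,0,-0.5],
  [-0.18,0.92,0,0,0,-0.5],
  [-0.18,0.92,0,0,0,-0.5],
  [-0.18,0.92,0,0,0,-0.5],
  [-0.18,0.92,0,0,0,-0.5],
  [-0.18,0.92,0,0,0,-0.5],
  [-0.18,0.92,0,0,0,-0.5],
  [-0.18,0.92,0,0,0,-0.5],
  [-0.18,0.92,0,0,0,-0.5],
])

```text
time: 48.4
tool_pos: [0.6201, -0.0318, 0.1449]
tool_rot: [-3.141, -0.006, -3.096]
contact_force: [-0.8, 0.0, -0.2]
opening: 0.022
grip_force: 0.0
```

```bash
cat > g.py <<'E'
from h import *
T,t=fr(*TR)
def tcp(x,y,z,th,yaw=t,F=T):
    "TCP point itself at local x,y, world z"
    a=spat((0,0,0),yaw,th); a[:3]=np.r_[F(x,y),z]; return a
E
python3 - <<'E'
from g import *
p=np.radians(-6)
rows(tcp(-.009,.0192,.09,p),tcp(-.009,.0192,.054,p))
E
```

```text
t 48.4 [ 0.6201 -0.0318  0.1449] [-3.1408 -0.0059 -3.0962] F [-0.8  0.  -0.2] op 0.022 grip 0.0
[-0.013, -0.015, 0.549, -0.0, 0.031, -0.0]
[-0.015, -0.015, 0.909, -0.0, 0.031, -0.0]
```

Request:
move_arm([
  [-0.01,-0.015,0.3,0,0.015,0],
  [-0.013,-0.015,0.55,0,0.031,0],
  [-0.013,-0.015,0.55,0,0.031,0],
  [-0.015,-0.015,0.7,0,0.031,0],
  [-0.015,-0.015,0.82,0,0.031,0],
  [-0.015,-0.015,0.9,0,0.031,0],
  [-0.015,-0.015,0.9,0,0.031,0],
])

```text
time: 49.28
tool_pos: [0.6225, -0.0339, 0.0561]
tool_rot: [-3.14, -0.101, -3.096]
contact_force: [-1.4, 0.5, -0.3]
opening: 0.0218
grip_force: 0.0
```

Request:
move_arm([
  [0,0,0,0,0,0],
  [0,0,0,0,0,0],
  [0,0,0,0,0,0],
  [0,0,0,0,0,0],
  [0,0,0,0,0,0],
], fingers=-1, newtons=40)

```text
time: 49.9
tool_pos: [0.6232, -0.034, 0.057]
tool_rot: [-3.14, -0.099, -3.096]
contact_force: [0.3, 0.3, 2.9]
opening: 0.0074
grip_force: 40.0
```

```bash
python3 - <<'E'
from g import *
p=np.radians(-6); 
rows(tcp(-.011,.0192,.060,p/2),tcp(-.013,.0192,.070,0),tcp(-.013,.0192,.15,0))
E
```

```text
t 49.9 [ 0.6232 -0.034   0.057 ] [-3.1398 -0.0989 -3.0958] F [0.3 0.3 2.9] op 0.0074 grip 40.0
[0.043, 0.007, -0.026, -0.001, -0.015, -0.0]
[0.073, 0.007, -0.123, -0.001, -0.031, -0.0]
[0.152, 0.005, -0.919, -0.001, -0.031, -0.0]
```

Request:
move_arm([
  [0.02,0,-0.015,0,-0.008,0],
  [0.043,0,-0.03,0,-0.015,0],
  [0.06,0,-0.08,0,-0.023,0],
  [0.073,0,-0.13,0,-0.031,0],
  [0.08,0,-0.25,0,-0.031,0],
  [0.1,0,-0.45,0,-0.031,0],
  [0.13,0,-0.7,0,-0.031,0],
  [0.15,0,-0.9,0,-0.031,0],
  [0.15,0,-0.9,0,-0.031,0],
])

```text
time: 51.02
tool_pos: [0.6182, -0.0342, 0.1499]
tool_rot: [-3.139, 0.002, -3.096]
contact_force: [1.0, -0.1, -2.5]
opening: 0.0076
grip_force: 40.0
```

```bash
python3 - <<'E'
from g import *
rows()
d=cam('top'); P=cloud(d); x,y,z=P[...,0],P[...,1],P[...,2]
m=(z>.035)&(z<.07)&(y<-.26)&(x>.4)&(x<.76)&(y>-.48); n,l,st,_=cv2.connectedComponentsWithStats(m.astype(np.uint8)); i=1+np.argmax(st[1:,4]); print('basin',rect(P,l==i))
d=cam('side'); cv2.imwrite('pics/side7.png',d['image'][60:400,150:540,::-1])
E
```

```text
t 51.02 [ 0.6182 -0.0342  0.1499] [-3.1390e+00  1.9000e-03 -3.0957e+00] F [ 1.  -0.1 -2.5] op 0.0076 grip 40.0
basin (array([ 0.5757, -0.3681]), array([0.2704, 0.1517]), 2.14, 977)
```

View pics/side7.png

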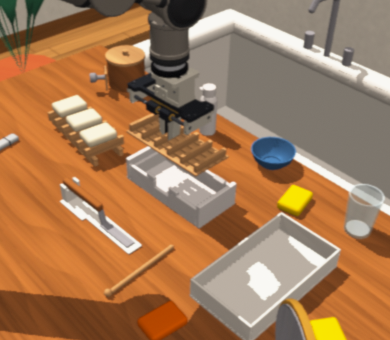

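The grid is held level above the tray, and the basin hasn't moved.

Request:
move_arm([
  [0.02,-0.2,0,0,0,0],
  [0.04,-0.5,0,0,0,0],
  [0.06,-0.9,0,0,0,0],
  [0.07,-1,0,0,0,0],
])

```text
time: 51.62
tool_pos: [0.6138, -0.1377, 0.1467]
tool_rot: [-3.14, -0.004, -3.099]
contact_force: [-1.0, -0.5, -2.1]
opening: 0.0078
grip_force: 40.0
```

Request:
move_arm([
  [0.02,-0.4,0,0,0,0],
  [0.05,-0.8,0,0,0,0],
  [0.07,-1,0,0,0,0],
])

```text
time: 52.0
tool_pos: [0.6114, -0.2365, 0.1471]
tool_rot: [-3.141, -0.004, -3.097]
contact_force: [0.0, 0.2, -1.9]
opening: 0.0076
grip_force: 40.0
```

Request:
move_arm([
  [0.02,-0.4,0,0,0,0.05],
  [0.05,-0.8,0,0,0,0.1],
  [0.07,-1,0,0,0,0.15],
  [0.07,-1,0,0,0,0.2],
  [0.07,-1,0,0,0,0.25],
  [0.07,-1,0,0,0,0.3],
  [0.07,-1,0,0,0,0.35],
  [0.07,-1,0,0,0,0.4],
  [0.07,-1,0,0,0,0.45],
  [0.07,-1,0,0,0,0.503],
  [0.07,-1,0,0,0,0.503],
])

```text
time: 53.38
tool_pos: [0.6097, -0.3341, 0.1477]
tool_rot: [-3.139, 0.001, 1.609]
contact_force: [0.0, -0.5, -1.5]
opening: 0.0075
grip_force: 40.0
```

```bash
python3 - <<'E'
from g import *
d=cam('top'); P=cloud(d); x,y,z=P[...,0],P[...,1],P[...,2]
s=robot.observe(); zt=s['tool_pos'][2]
m=(z>zt-.006)&(z<zt+.03)&(np.hypot(x-s['tool_pos'][0],y-s['tool_pos'][1])<.2)
n,l,st,_=cv2.connectedComponentsWithStats(m.astype(np.uint8)); print('pts',m.sum())
hs=cv2.cvtColor(d['image'],cv2.COLOR_RGB2HSV); m&=(hs[...,1]>70); print(rect(P,m)); q=P[m]
A=np.c_[q[:,0]-q[:,0].mean(),q[:,1]-q[:,1].mean(),np.ones(len(q))]; print('slopes',np.linalg.lstsq(A,q[:,2],rcond=None)[0])
B,b=fr((.5757,-.3681),2.0)
rows(*[tcp(.020,0.001,h,0,b-np.pi/2,B) for h in (.15,.07,.02)])
save(d,'top5.png')
E
```

```text
pts 200
(array([ 0.6639, -0.2987]), array([0.0356, 0.0622]), 88.5, 198)
slopes [ 0.10134431 -0.26268567  0.14990756]
t 53.42 [ 0.6097 -0.3342  0.1478] [-3.1386e+00  9.0000e-04  1.6111e+00] F [-0.2  0.2 -1.4] op 0.0077 grip 40.0
[-0.317, -0.154, -0.022, -0.001, 0.0, 0.002]
[-0.316, -0.151, 0.778, -0.001, 0.0, 0.002]
[-0.315, -0.15, 1.278, -0.001, 0.0, 0.002]
```

View pics/top5.png

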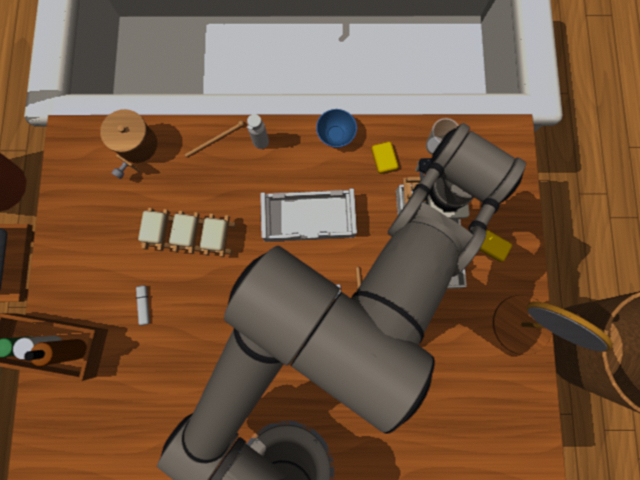

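The arm hides the grid from above, so I'll position it and check from the side camera.

Request:
move_arm([
  [-0.15,-0.08,0,0,0,0],
  [-0.317,-0.153,0,0,0,0.002],
  [-0.317,-0.153,0.1,0,0,0.002],
  [-0.317,-0.153,0.3,0,0,0.002],
  [-0.317,-0.153,0.45,0,0,0.002],
  [-0.317,-0.153,0.45,0,0,0.002],
])

```text
time: 54.18
tool_pos: [0.5947, -0.3663, 0.1011]
tool_rot: [-3.136, -0.001, 1.601]
contact_force: [0.9, 0.2, -2.7]
opening: 0.0076
grip_force: 40.0
```

```bash
python3 - <<'E'
from g import *
B,b=fr((.5757,-.3681),2.0)
s=robot.observe()['tool_pos']
d=cam('side'); P=cloud(d); x,y,z=P[...,0],P[...,1],P[...,2]; hs=cv2.cvtColor(d['image'],cv2.COLOR_RGB2HSV)
xl=(x-.5757)*np.cos(b)+(y+.3681)*np.sin(b); yl=-(x-.5757)*np.sin(b)+(y+.3681)*np.cos(b)
m=(hs[...,0]<25)&(hs[...,1]>60)&(abs(xl)<.13)&(abs(yl)<.09)&(z>s[2]-.02)&(z<s[2]+.02)
print('grid pts',m.sum(),'xl',np.percentile(xl[m],[1,99]).round(4),'yl',np.percentile(yl[m],[1,99]).round(4))
for i in range(6):
    k=m&(abs(xl-(-.1+.04*i))<.012)
    if k.sum()>20: print(i,k.sum(),'z top',np.percentile(z[k],97).round(4),'yl',np.percentile(yl[k],[2,98]).round(3))
rows(tcp(.020,0.001,.03,0,b-np.pi/2,B),tcp(.020,0.001,.018,0,b-np.pi/2,B))
cv2.imwrite('pics/side8.png',cv2.resize(d['image'][220:430,290:540,::-1],None,fx=2.8,fy=2.8))
E
```

```text
grid pts 3691 xl [-0.108   0.1013] yl [-0.0482  0.0492]
0 642 z top 0.1164 yl [-0.046  0.046]
1 669 z top 0.1166 yl [-0.046  0.046]
2 571 z top 0.115 yl [-0.047  0.047]
3 334 z top 0.1148 yl [-0.048  0.008]
4 324 z top 0.1145 yl [-0.048 -0.001]
5 335 z top 0.1146 yl [-0.048  0.007]
t 54.23 [ 0.5953 -0.3667  0.1025] [-3.1380e+00  6.0000e-04  1.6012e+00] F [ 0.1  0.3 -2.2] op 0.0073 grip 40.0
[0.003, 0.007, 0.725, -0.001, 0.0, -0.001]
[0.003, 0.007, 0.845, -0.001, 0.0, -0.001]
```

View pics/side8.png

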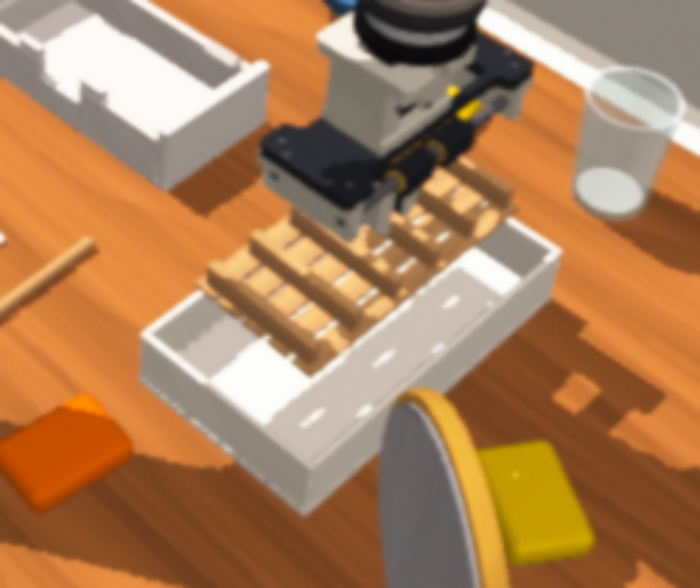

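The grid is level, ribs up and centred over the basin. I'll lower and release.

Request:
move_arm([
  [0,0,0.2,0,0,0],
  [0,0,0.4,0,0,0],
  [0,0,0.55,0,0,0],
  [0,0,0.65,0,0,0],
  [0,0,0.74,0,0,0],
  [0,0,0.8,0,0,0],
  [0,0,0.86,0,0,0],
  [0,0,0.86,0,0,0],
])

```text
time: 55.22
tool_pos: [0.5954, -0.3674, 0.0173]
tool_rot: [-3.139, 0.002, 1.601]
contact_force: [-0.1, -0.2, -1.9]
opening: 0.0078
grip_force: 40.0
```

Request:
move_arm([
  [0,0,0,0,0,0],
  [0,0,0,0,0,0],
  [0,0,0,0,0,0],
], fingers=-0.55)

```text
time: 55.6
tool_pos: [0.5954, -0.3672, 0.0176]
tool_rot: [-3.14, 0.002, 1.601]
contact_force: [0.0, 0.4, -0.2]
opening: 0.0208
grip_force: 0.0
```

Request:
move_arm([
  [0,0,-0.1,0,0,0],
  [0,0,-0.4,0,0,0],
  [0,0,-0.9,0,0,0],
  [0,0,-1,0,0,0],
])

```text
time: 56.1
tool_pos: [0.5973, -0.3683, 0.1226]
tool_rot: [3.138, 0.007, 1.601]
contact_force: [0.2, -0.2, -0.1]
opening: 0.0205
grip_force: 0.0
```

Request:
move_arm([
  [1,0,-0.5,0,0,0],
  [1,0,-0.5,0,0,0],
  [1,0,-0.5,0,0,0],
])

```text
time: 56.48
tool_pos: [0.5936, -0.2642, 0.1696]
tool_rot: [3.141, 0.003, 1.605]
contact_force: [-0.6, 0.1, 0.1]
opening: 0.0205
grip_force: 0.0
```

Request:
move_arm([
  [1,-1,0,0,0,0],
  [1,-1,0,0,0,0],
  [1,-1,0,0,0,0],
  [1,-1,0,0,0,0],
])

```text
time: 56.98
tool_pos: [0.4891, -0.1701, 0.1671]
tool_rot: [-3.139, 0.002, 1.601]
contact_force: [1.0, -0.2, -0.6]
opening: 0.0207
grip_force: 0.0
```

```bash
python3 - <<'E'
from g import *
d=cam('top'); save(d,'top6.png'); soaps(d,RK); rack(d); P=cloud(d); x,y,z=P[...,0],P[...,1],P[...,2]; hs=cv2.cvtColor(d['image'],cv2.COLOR_RGB2HSV)
m=(z>.035)&(z<.07)&(y<-.26)&(x>.4)&(x<.76)&(y>-.48)&(hs[...,1]<60); n,l,st,_=cv2.connectedComponentsWithStats(m.astype(np.uint8)); i=1+np.argmax(st[1:,4]); print('basin',rect(P,l==i))
m=(hs[...,1]>70)&(y<-.29)&(y>-.44)&(x>.45)&(x<.7)&(z>.003)&(z<.04); print('grid',rect(P,m)); q=P[m&(z>.02)]; A=np.c_[q[:,0]-.5757,q[:,1]+.368,np.ones(len(q))]; print(np.linalg.lstsq(A,q[:,2],rcond=None)[0])
rows()
E
```

```text
soap on rack: local [0.0003 0.0799] [0.0564 0.0782] 84.19 0.0669
soap on rack: local [ 0.0012 -0.0004] [0.0556 0.0782] 80.37 0.0668
soap on rack: local [-0.0027 -0.0764] [0.0555 0.0784] 83.48 0.0668
rack (array([0.5854, 0.2629]), array([0.2098, 0.1061]), 84.18, 256)
basin (array([ 0.5758, -0.368 ]), array([0.2704, 0.1508]), 2.07, 749)
grid (array([ 0.5765, -0.3678]), array([0.2179, 0.1017]), 2.0, 2243)
[ 0.00091161 -0.00609798  0.02573957]
t 57.02 [ 0.49   -0.1709  0.1671] [-3.1396e+00  2.2000e-03  1.6006e+00] F [ 0.6 -1.  -0. ] op 0.0205 grip 0.0
```

View pics/top6.png

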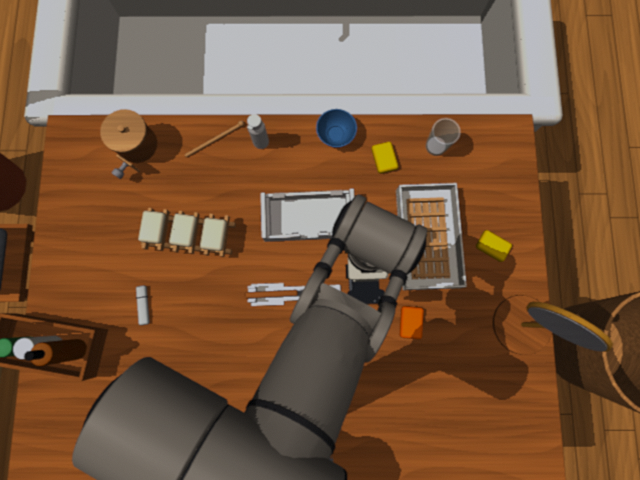

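The soaps lie on the rack at (152–215,230), the grid is flat in the basin at (432,237), and the spatula is on its rest. The arm touches nothing, so I'm handing in.

```bash
python3 -c "
from cell import robot
print(robot.hand_in())"
```

```text
the job is handed in; nothing more can be done
None
```

I handed the job in after about 57 s of robot time: all three soaps lie flat on the rack, the grid was levered free with the spatula and lies ribs up in the basin, and the spatula is back on its rest. The hand-in returned no verdict, so this rests on my last camera check.

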